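Lock the hinge fixture and hold the mating leaf in line for the gauge pin

TASK

The hinge is to be checked with the gauge pin. First turn the knurled lock ring on the post of the checking fixture clockwise to its red locked mark, so that the swivel arm cannot swing, and leave the arm at the angle where it stands. Then take the loose hinge leaf with the single middle knuckle, offer it up gently from above with its plate level and pointing away from the jamb block, so that its knuckle sits between the two knuckles of the leaf on the jamb block and all three holes are in one line, and finish still holding it there in the gripper: do not let go, a colleague will push the pin through. Leave the other things on the plate where they are.

Things in the scene. Friction and masses are not known exactly. Their poses are not given: they have to be found in the camera images.
- lock_ring (a joint): Turn of the dark knurled lock ring on the post, rad, growing CLOCKWISE seen from above: 0 open (white line on the ring at the post's white dot), 1.2 locked mark (line at the red dot), hard stop 1.3; starts at 0 to 0.35. Stiff (0.2 to 0.35 N m), stays where left. From 0.5 it screws a washer down on the arm's hub; at 1.1 or more the hinge end holds against 5 N sideways, while open it swings at a touch.
- ring_grip (a point): Point on the ring's vertical axis at the height to grip, 79 mm above the plate. Ring: 52 mm across, 65 to 89 mm above the plate; the fixed post end inside it (25 mm across, with the dots) reaches 92 mm. The hub below is narrower (44 mm) and the arm's top lies at 56 mm, so fingertips may go down to 60 mm beside the ring. z axis up; its yaw turns with the ring.
- jamb_bore (a point): Place for the loose knuckle: centre of the 28 mm gap between the two fixed knuckles (24 mm outside, 12 mm holes, 11 mm long) on the blue jamb block, on their hole axis, 85 mm above the plate. y: along the hinge axis; z up; -x: open side where the loose leaf's plate must point. Block: top 12.6 mm below the axis, front at x = -9 mm, sides y = +-30 mm. Edge of the fixed leaf at x = 13.8 mm.
- swing_arm: Swivel arm with the blue jamb block and the fixed leaf on it; origin on the plate under the post's axis, z up, y towards the jamb block (hinge centre at x = -20, y = 150 mm). Almost free to swing about the post until the ring is locked. Nothing stands below the hinge's open side.
- leaf: Loose steel leaf to use, 0.2 to 0.3 kg, lying flat: ONE middle knuckle, 24 mm outside, 12 mm hole, 25 mm long. Origin: centre of its hole, 12 mm above the plate as it lies. y along the hole, z up. Its plate points to -x: x = -15.5 to -62 mm, 50 mm wide (y), 10 mm thick (z = -12 to -2 mm). Grip across the 50 mm at about x = -38 mm. In line when origin and axes match jamb_bore.
- other_leaf: A leaf of the same size and frame but with TWO outer knuckles and a gap in the middle: the wrong one, leave it. The two leaves may lie in either of two places.
- gauge_pin: Steel gauge pin 11 mm thick, 73 mm tall, standing on its 22 mm knurled head; origin under the head. Leave it.
- v_block: Small steel V block 45x40x32 mm; origin at the centre of its underside. Leave it.
- steel_roller_0: Steel bearing roller 20x20x24 mm, standing; origin under it. Leave it.
- steel_roller_1: Steel bearing roller 20x20x24 mm, standing; origin under it. Leave it.
- steel_roller_2: Steel bearing roller 20x20x24 mm, standing; origin under it. Leave it.
- setting_ring: Steel setting ring 50 mm across, 15 mm high; origin under its centre. Leave it.
- micrometer: Outside micrometer 52x130x15 mm lying at the front edge of the plate; origin under its middle. Leave it.

How it is judged:
By the outcome, as a careful person would: the job done as asked, in the order asked, and still so for the second after the job is handed in, while the arm keeps its last pose, push and grip.
It also fails if it takes over 59 s, if anything falls off the work surface, if the arm or the gripper's body presses on something with over 40 N, if the wrist force passes 120 N, or if a joint passes its speed limit or range.

ROBOT

A 6-joint arm with a two-finger parallel gripper is mounted at the origin on a cart in front of the work surface, level with it; the furniture and walls round the work are solid. World frame = base frame: x ahead of the robot, y to its left, z up, the work surface at z = 0. Lengths are in m, angles in rad, forces in N, time in s.
With the tool pointing down it reaches from about 0.3 to 0.775 m from the base axis. Payload 14.6 kg.
Tool frame: the origin (TCP) lies at the very end of the fingers, on their centre line; the grasp point (between the pads) lies 19 mm behind it; y points along the fingers, x is the direction in which the jaws open and shut, and the axes are right-handed (so a half turn about y gives the same grasp; the last joint's range is limited). The gripper opens to 94 mm and grips with 3 to 60 N. Pads are 16 mm wide; open, the fingers measure 119 mm over their backs; the gripper's body (75 mm by 177 mm) begins 78 mm behind the grasp point.
Start: joints at [-1.406, 0.3, 1.521, -0, 1.321, -0.067], TCP at [0.126, -0.535, 0.205] pointing down, gripper open.
Joint ranges: [-3.03, 3.03], [-0.79, 2.21], [0.23, 2.52], [-1.04, 4.18], [0, 3.07], [-2.55, 2.55]. Speed limits (rad/s): [2.22, 2.22, 2.57, 3.14, 3.14, 3.14].

INTERFACE

Orientations are given as [roll, pitch, yaw] about the fixed x, y, z axes, in that order (R = Rz(yaw) Ry(pitch) Rx(roll)).
In Python, from station import get_obs, cams, hand_in gives the robot as it stands. The module is installed in compiled form; this text tells all that it offers.
- The arm moves only by the tool step_arm, never from a script. Its argument "plan" is a list of rows, each an object with "grip": the closure, from -1 (fully open) to 1 (shut), so that 0 is half open; "slide": the shift along the tool's x, y, z in m, a list of three; "spin": the turn about the tool's y in degrees. A call has 1 to 20 rows; each row shifts and turns the commanded pose from where the row before left it, along the tool's axes as they then stand; what a row does not reach is not made up. A row lasts 1/12 s, in which the tool goes at most 41.7 mm and 7.16 degrees, less where a joint would pass 70% of its speed; a pose out of reach is approached as far as the arm can. A call is refused whole if a number of a shift passes 0.0417 or a number of a turn 7.16, either way. A call with a gripper value outside its range is refused whole. The fingers move at their own pace and stop on an object; "force" is the grip in N (left out, the last holds). Time passes only in rows, so rows that do not move let the fingers close. It gives the time, the measured TCP pose, the force and the opening at its end, in the units of the state.
- get_obs(): the state, without advancing time (a new reading comes with each control period).
- cams.camera(name): name is "side" or "top"; returns the picture (400x640x3 uint8, blue, green, red); there is no depth.
- cams.calibration(name): a dict with "K" (3x3 intrinsics, pixels), "T" (4x4, takes a point from camera to world coordinates). Camera axes: x right, y up, looking along -z (the intrinsics and any distortion apply to the point x, -y, -z); pixel columns grow to the right and rows downward; lengths in m; the calibration is good to about 2 mm. A picture is of the moment at which its call begins. calibration takes no time and is no camera call.
- hand_in(): hands the job in, once; it reports no verdict.
The state is a dict: "time_s": time; "qpos": joint angles; "joint_vel": joint speeds; "tau": joint torques, N m; "ee_pos": TCP position; "eef_rot": TCP orientation; "force": force on the tool from outside, world axes, zero at the start; "moment": the same for the moment, N m; "grip_width": finger opening in m.
Only numpy, scipy, OpenCV 4.12 (cv2) and the standard library are available. Lean on these libraries where they do the work, as an engineer would, in place of code of your own. Each camera call takes 0.05 s, during which the arm holds its last target.

## Working session

There is one attempt and no reset: what is moved stays moved. The work goes in short steps, Python scripts to look and compute and a tool call to move; the robot and the scene stay as the last step left them, time stands still between calls to the robot, and variables do not carry over. Pictures are saved under pics/ and viewed, and the job is handed in when it is done.

Besides the shell and the picture viewer there is one more tool, called by a JSON object that holds its "method" and its "body". step_arm: Moves the arm, as the interface text tells. Its arguments: {"type":"object","properties":{"plan":{"type":"array","items":{"type":"object","properties":{"grip":{"type":"number"},"slide":{"type":"array","items":{"type":"number"}},"spin":{"type":"number"}}}},"force":{"type":"number"}},"required":["plan"]}

```bash
mkdir -p pics; cat > h.py <<'E'
import numpy as np, cv2
from station import get_obs, cams, hand_in
def grab(n,f):
    im=cams.camera(n); cv2.imwrite('pics/'+f,im); return im
def ray(n,u,v):
    c=cams.calibration(n); K=np.array(c['K']);T=np.array(c['T'])
    d=c.get('dist',c.get('D',None))
    p=np.linalg.inv(K)@[u,v,1]
    d=T[:3,:3]@np.array([p[0],-p[1],-p[2]])
    return T[:3,3],d
def onz(n,u,v,z):
    o,d=ray(n,u,v); return o+d*(z-o[2])/d[2]
def proj(n,P):
    c=cams.calibration(n); K=np.array(c['K']);T=np.array(c['T'])
    q=np.linalg.inv(T)@np.append(P,1); q=K@[q[0],-q[1],-q[2]]; return q[:2]/q[2]
E
python3 - <<'E'
from h import *
print(get_obs())
for n in('side','top'):
    print(cams.calibration(n)); grab(n,n+'0.png')
E
```

```text
{'time_s': 0.0, 'qpos': array([-1.40559290e+00,  3.00507258e-01,  1.52157326e+00,  2.54463721e-06,
        1.32069639e+00, -6.65834737e-02]), 'joint_vel': array([-0.00030222,  0.00035593,  0.00052391, -0.00013462, -0.00060026,
       -0.00227316]), 'tau': array([-8.86130438e-04, -5.31805766e+01, -3.52739453e+01,  7.08010560e-02,
        2.43405683e-02, -9.42661518e-05]), 'ee_pos': array([ 0.12630823, -0.53503355,  0.20486981]), 'eef_rot': array([-1.57071507e+00,  1.18146490e-03, -1.33901001e+00]), 'force': array([0.08110458, 0.02261107, 0.26366186]), 'moment': array([-0.03190328, -0.00905687, -0.00240386]), 'grip_width': 0.09400478358100883}
{'K': array([[466.20239208,   0.        , 321.55047212],
       [  0.        , 466.20239208, 201.65040434],
       [  0.        ,   0.        ,   1.        ]]), 'T': array([[ 0.98798693,  0.07154751, -0.13697733,  0.40058176],
       [-0.15393662,  0.53372517, -0.83152929, -0.82504565],
       [ 0.0136144 ,  0.84262589,  0.53832727,  0.62823909],
       [ 0.        ,  0.        ,  0.        ,  1.        ]])}
{'K': array([[363.89277875,   0.        , 319.43896871],
       [  0.        , 363.89277875, 195.99771515],
       [  0.        ,   0.        ,   1.        ]]), 'T': array([[ 0.02612496,  0.98359471, -0.17849071,  0.38033609],
       [-0.99959308,  0.02365781, -0.01593713, -0.0030105 ],
       [-0.01145297,  0.17883443,  0.98381252,  1.04254937],
       [ 0.        ,  0.        ,  0.        ,  1.        ]])}
```

View pics/side0.png

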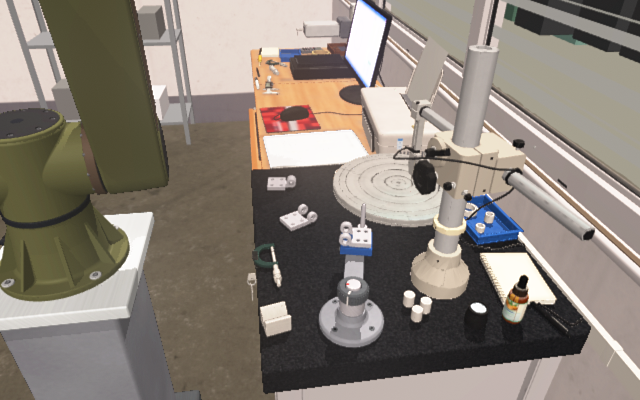

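View pics/top0.png

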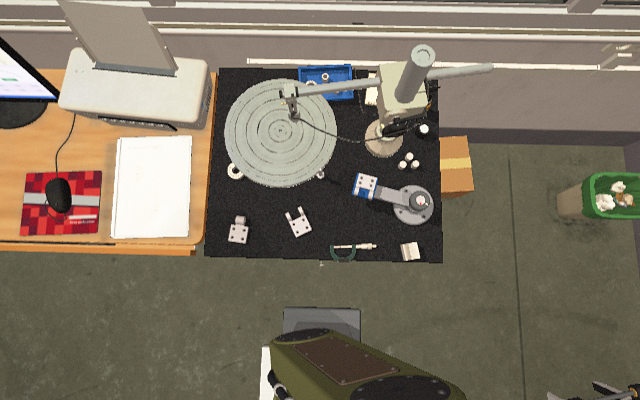

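```bash
python3 - <<'E'
from h import *
t=cv2.imread('pics/top0.png'); s=cv2.imread('pics/side0.png')
cv2.imwrite('pics/t1.png',cv2.resize(t[150:250,340:450],None,fx=7,fy=6,interpolation=cv2.INTER_CUBIC)[:600,:770])
cv2.imwrite('pics/t2.png',cv2.resize(t[195:265,215:335],None,fx=6,fy=6,interpolation=cv2.INTER_CUBIC))
cv2.imwrite('pics/s1.png',cv2.resize(s[200:345,300:440],None,fx=4,fy=4,interpolation=cv2.INTER_CUBIC))
cv2.imwrite('pics/s2.png',cv2.resize(s[160:240,250:350],None,fx=7,fy=7,interpolation=cv2.INTER_CUBIC))
for uv in[(416,201),(366,186),(238,230),(298,221),(385,135)]: print(uv,onz('top',*uv,0),onz('top',*uv,.09))
E
```

```text
(416, 201) [ 0.56148898 -0.26608039  0.        ] [ 0.54585062 -0.2433704   0.09      ]
(366, 186) [ 0.60244103 -0.12138457  0.        ] [ 0.58326741 -0.11116571  0.09      ]
(238, 230) [0.46467994 0.2450331  0.        ] [0.4573988  0.22362028 0.09      ]
(298, 221) [0.49488468 0.07365831 0.        ] [0.48499606 0.06703973 0.09      ]
(385, 135) [ 0.75996144 -0.17772113  0.        ] [ 0.72718958 -0.16263891  0.09      ]
```

View pics/t1.png

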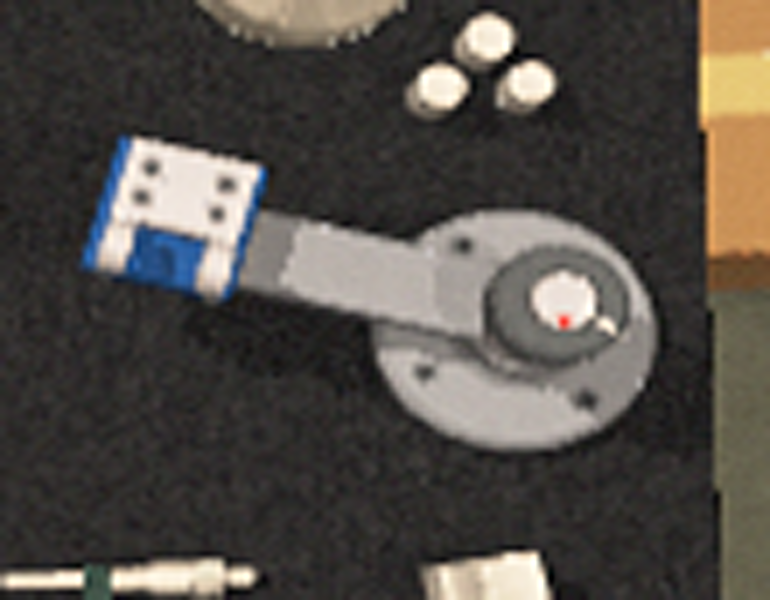

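View pics/t2.png

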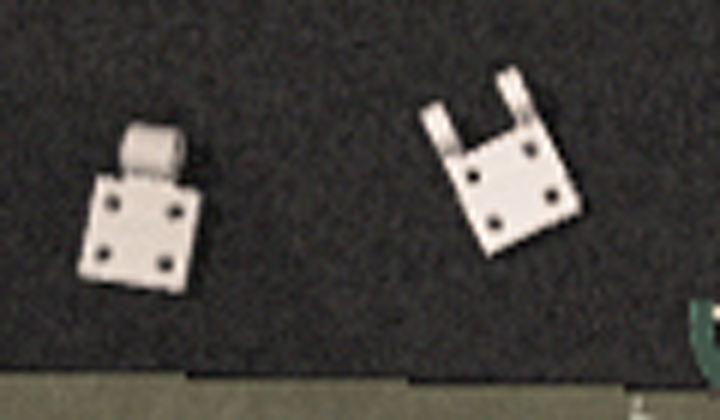

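View pics/s1.png

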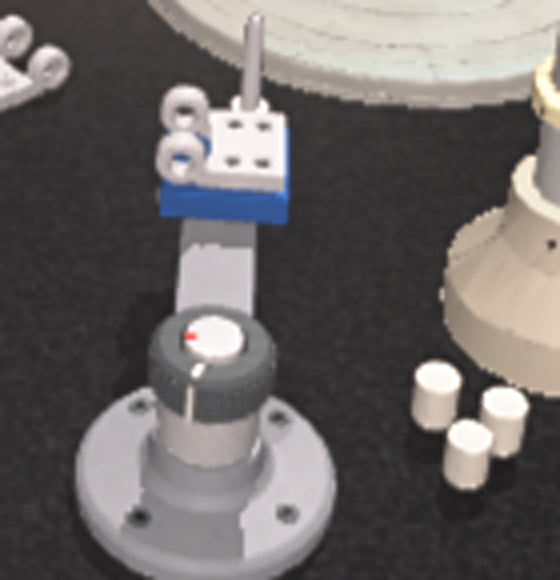

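View pics/s2.png

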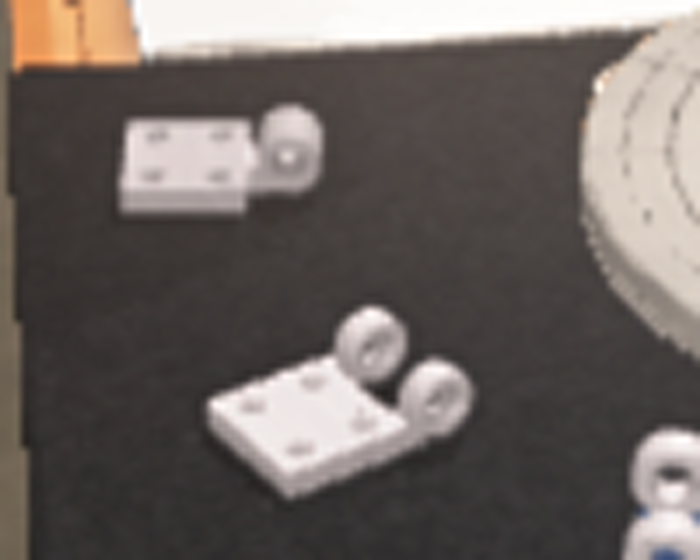

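```bash
cat >> h.py <<'E'
def tri(ps):
    A=np.zeros((3,3));b=np.zeros(3)
    for n,u,v in ps:
        o,d=ray(n,u,v); d=d/np.linalg.norm(d); M=np.eye(3)-np.outer(d,d); A+=M;b+=M@o
    return np.linalg.solve(A,b)
E
python3 - <<'E'
from h import *
t=cv2.imread('pics/top0.png'); s=cv2.imread('pics/side0.png')
def blobs(im,roi,f,mn=4):
    x0,y0,x1,y1=roi; c=im[y0:y1,x0:x1].astype(int); m=f(c[...,0],c[...,1],c[...,2]).astype('uint8')
    k,l,st,ce=cv2.connectedComponentsWithStats(m)
    return [(st[i,4],(ce[i]+[x0,y0]).round(2).tolist(),(st[i,:4]+[x0,y0,0,0]).tolist()) for i in range(1,k) if st[i,4]>=mn]
white=lambda b,g,r:(np.minimum(np.minimum(b,g),r)>195)
red=lambda b,g,r:(r>150)&(g<130)&(b<130)
blue=lambda b,g,r:(b>110)&(r<90)
for n,im,roi in(('top',t,(400,180,440,220)),('side',s,(330,270,375,325))):
    print(n,'white',blobs(im,roi,white),'red',blobs(im,roi,red,1))
for n,im,roi in(('top',t,(345,165,385,205)),('side',s,(335,215,380,260))):
    print(n,'blue',blobs(im,roi,blue),'white',blobs(im,roi,lambda b,g,r:white(b+10,g+10,r+10)))
for roi,n,im in(((225,210,255,248),'top',t),((283,200,316,240),'top',t)):
    print(blobs(im,roi,lambda b,g,r:(r>130)))
for n,im,r in(('t',t,(405,185,430,215)),('s',s,(333,272,373,312))):
    x0,y0,x1,y1=r; cv2.imwrite(f'pics/ring_{n}.png',cv2.resize(im[y0:y1,x0:x1],None,fx=14,fy=14,interpolation=cv2.INTER_NEAREST))
E
```

```text
top white [(np.int32(50), [420.34, 199.32], [416, 196, 9, 8])] red [(np.int32(2), [420.0, 203.5], [420, 203, 1, 2])]
side white [(np.int32(5), [345.6, 271.2], [345, 270, 2, 3]), (np.int32(55), [357.78, 273.6], [350, 270, 13, 8]), (np.int32(111), [353.35, 283.91], [347, 279, 14, 11]), (np.int32(7), [349.0, 292.0], [348, 291, 3, 3]), (np.int32(105), [371.24, 317.16], [365, 305, 10, 20])] red [(np.int32(4), [346.75, 283.75], [346, 283, 3, 2])]
top blue [(np.int32(36), [354.53, 184.14], [352, 173, 7, 22]), (np.int32(27), [374.89, 187.89], [372, 178, 6, 21]), (np.int32(75), [363.12, 192.65], [358, 188, 11, 10])] white [(np.int32(243), [365.63, 183.44], [354, 174, 23, 24])]
side blue [(np.int32(251), [355.24, 250.71], [340, 245, 32, 11])] white [(np.int32(30), [346.1, 223.53], [342, 222, 9, 5]), (np.int32(292), [361.2, 235.2], [351, 224, 20, 21]), (np.int32(50), [345.42, 233.78], [341, 229, 10, 10]), (np.int32(13), [344.54, 242.15], [343, 241, 4, 4])]
[(np.int32(368), [238.05, 230.74], [228, 216, 20, 28])]
[(np.int32(363), [298.91, 223.29], [285, 206, 27, 32])]
```

View pics/ring_t.png

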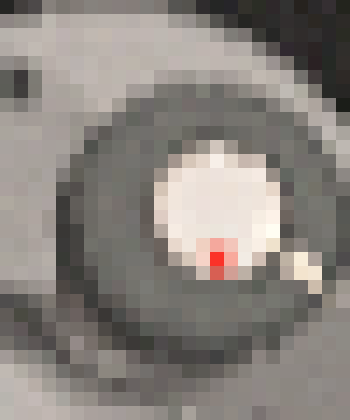

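View pics/ring_s.png

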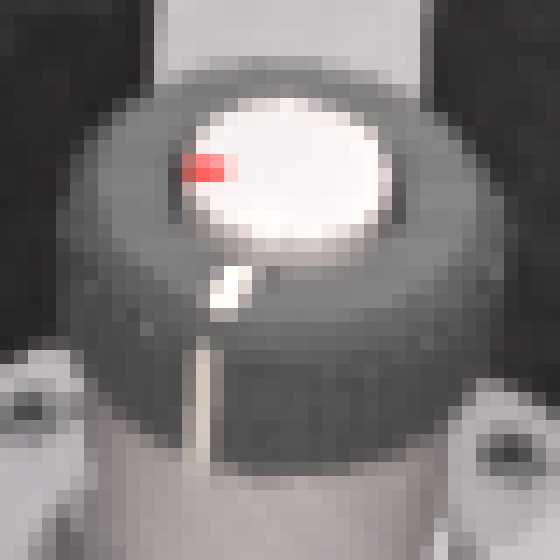

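```bash
python3 - <<'E'
from h import *
ct=onz('top',420.2,199.7,.092);cs=onz('side',353.2,284.0,.092)
print(ct,cs,tri([('top',420.2,199.7),('side',353.2,284.0)]))
for n,c,r,l in(('top',ct,(420,203),(426.4,203.8)),('side',cs,(347,283.5),(349,292.2))):
    a=onz(n,*r,.092)-c; b=onz(n,*l,.089)-c
    aa=np.arctan2(a[1],a[0]);bb=np.arctan2(b[1],b[0]);print(n,aa,bb,'todo',(bb-aa)%6.283,np.hypot(*a[:2]),np.hypot(*b[:2]))
# leaves
t=cv2.imread('pics/top0.png')
def up(im,x0,y0,x1,y1,f=14,name=''):
    cv2.imwrite('pics/'+name,cv2.resize(im[y0:y1,x0:x1],None,fx=f,fy=f,interpolation=cv2.INTER_NEAREST))
s=cv2.imread('pics/side0.png')
up(t,222,210,257,248,14,'leaf_t.png');up(s,262,170,302,195,16,'leaf_s.png')
up(t,345,168,385,205,14,'jamb_t.png');up(s,335,215,380,260,13,'jamb_s.png')
E
```

```text
[ 0.54925553 -0.25399822  0.092     ] [ 0.55015312 -0.25711379  0.092     ] [ 0.5502369  -0.25469041  0.08964355]
top 3.0592089775814806 -2.109259494949071 todo 1.114531527469449 0.008880188756516244 0.019655646259276315
side 2.8842299799972615 -2.162604844373532 todo 1.236165175629207 0.010402863392690444 0.018250848629756348
```

View pics/leaf_t.png

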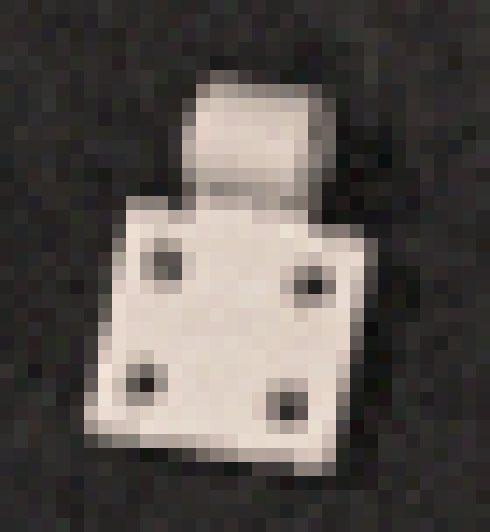

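View pics/leaf_s.png

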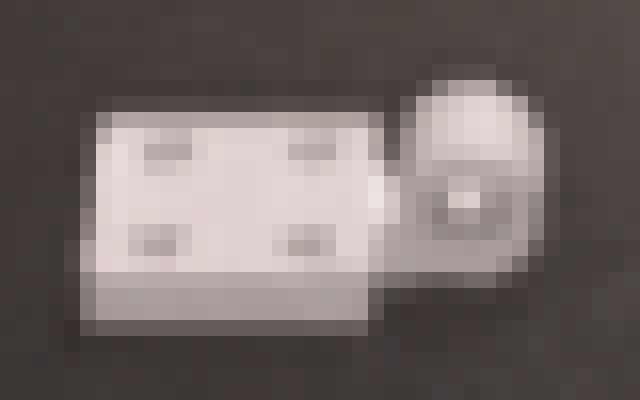

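View pics/jamb_t.png

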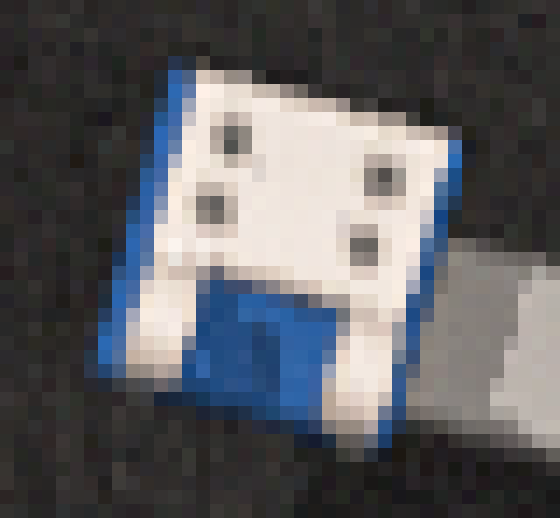

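View pics/jamb_s.png

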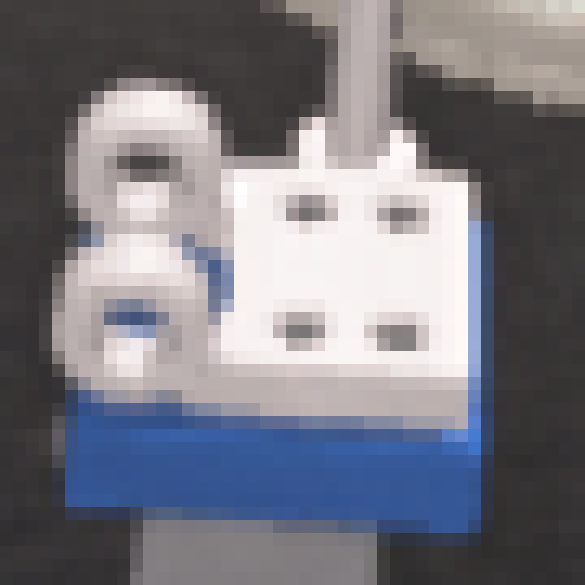

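```bash
cat >> h.py <<'E'
from scipy.spatial.transform import Rotation as Ro
def go(p,yaw=None):
    o=get_obs(); R=Ro.from_euler('xyz',o['eef_rot'])
    d=R.inv().apply(np.array(p)-o['ee_pos'])
    print('t',round(o['time_s'],2),'pos',o['ee_pos'].round(4),'rot',o['eef_rot'].round(4),'q',o['qpos'].round(2),'F',o['force'].round(1),'M',o['moment'].round(2),'w',round(o['grip_width'],4))
    print('slide mm',(d*1000).round(2),'spin',None if yaw is None else np.degrees((o['eef_rot'][2]-yaw+np.pi)%(2*np.pi)-np.pi).round(2))
E
python3 - <<'E'
from h import *
go([.55,-.2555,.205])
for u,v in((440,275),): print(onz('side',u,v,0))
print(onz('side',452,190,.2))
E
```

```text
t 0.1 pos [ 0.1263 -0.535   0.2049] rot [-1.5707e+00  1.1000e-03 -1.3391e+00] q [-1.41  0.3   1.52  0.    1.32 -0.07] F [0.4 0.1 0.5] M [-0.02 -0.    0.05] w 0.0939
slide mm [-1.7475e+02  1.7000e-01  4.7656e+02] spin None
[ 0.75519484 -0.15821215  0.        ]
[ 0.74688322 -0.1563295   0.2       ]
```

{"method": "step_arm", "body": {"plan": [{"grip": -1, "slide": [-0.0087, 0, 0.0238]}, {"grip": -1, "slide": [-0.0087, 0, 0.0238]}, {"grip": -1, "slide": [-0.0087, 0, 0.0238]}, {"grip": -1, "slide": [-0.0087, 0, 0.0238]}, {"grip": -1, "slide": [-0.0087, 0, 0.0238]}, {"grip": -1, "slide": [-0.0087, 0, 0.0238]}, {"grip": -1, "slide": [-0.0087, 0, 0.0238]}, {"grip": -1, "slide": [-0.0087, 0, 0.0238]}, {"grip": -1, "slide": [-0.0087, 0, 0.0238]}, {"grip": -1, "slide": [-0.0087, 0, 0.0238]}, {"grip": -1, "slide": [-0.0087, 0, 0.0238]}, {"grip": -1, "slide": [-0.0087, 0, 0.0238]}, {"grip": -1, "slide": [-0.0087, 0, 0.0238]}, {"grip": -1, "slide": [-0.0087, 0, 0.0238]}, {"grip": -1, "slide": [-0.0087, 0, 0.0238]}, {"grip": -1, "slide": [-0.0087, 0, 0.0238]}, {"grip": -1, "slide": [-0.0087, 0, 0.0238]}, {"grip": -1, "slide": [-0.0087, 0, 0.0238]}, {"grip": -1, "slide": [-0.0087, 0, 0.0238]}, {"grip": -1, "slide": [-0.0087, 0, 0.0238]}]}}

```text
schema error: expected keys grip, slide, spin
```

```bash
python3 - <<'E'
from h import *
go([.55,-.2555,.062])
grab('side','side1.png')
E
```

```text
t 0.1 pos [ 0.1263 -0.535   0.2049] rot [-1.5707e+00  1.1000e-03 -1.3391e+00] q [-1.41  0.3   1.52  0.    1.32 -0.07] F [0.4 0.1 0.5] M [-0.02 -0.    0.05] w 0.0939
slide mm [-174.59  143.17  476.55] spin None
```

View pics/side1.png

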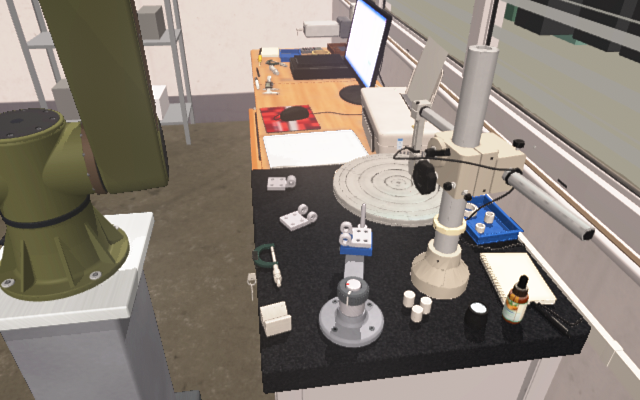

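{"method": "step_arm", "body": {"plan": [{"grip": -1, "slide": [-0.0087, 0, 0.0238], "spin": 0}, {"grip": -1, "slide": [-0.0087, 0, 0.0238], "spin": 0}, {"grip": -1, "slide": [-0.0087, 0, 0.0238], "spin": 0}, {"grip": -1, "slide": [-0.0087, 0, 0.0238], "spin": 0}, {"grip": -1, "slide": [-0.0087, 0, 0.0238], "spin": 0}, {"grip": -1, "slide": [-0.0087, 0, 0.0238], "spin": 0}, {"grip": -1, "slide": [-0.0087, 0, 0.0238], "spin": 0}, {"grip": -1, "slide": [-0.0087, 0, 0.0238], "spin": 0}, {"grip": -1, "slide": [-0.0087, 0, 0.0238], "spin": 0}, {"grip": -1, "slide": [-0.0087, 0, 0.0238], "spin": 0}, {"grip": -1, "slide": [-0.0087, 0, 0.0238], "spin": 0}, {"grip": -1, "slide": [-0.0087, 0, 0.0238], "spin": 0}, {"grip": -1, "slide": [-0.0087, 0, 0.0238], "spin": 0}, {"grip": -1, "slide": [-0.0087, 0, 0.0238], "spin": 0}, {"grip": -1, "slide": [-0.0087, 0, 0.0238], "spin": 0}, {"grip": -1, "slide": [-0.0087, 0, 0.0238], "spin": 0}, {"grip": -1, "slide": [-0.0087, 0, 0.0238], "spin": 0}, {"grip": -1, "slide": [-0.0087, 0, 0.0238], "spin": 0}, {"grip": -1, "slide": [-0.0087, 0, 0.0238], "spin": 0}, {"grip": -1, "slide": [-0.0087, 0, 0.0238], "spin": 0}]}}

```text
time_s: 1.82
ee_pos: [0.5505, -0.2557, 0.2052]
eef_rot: [-1.571, 0.0, -1.339]
force: [-0.1, 0.3, -0.0]
grip_width: 0.0943
```

```bash
python3 - <<'E'
from h import *
go([.55,-.2555,.062])
grab('side','side2.png')
E
```

```text
t 1.82 pos [ 0.5505 -0.2557  0.2052] rot [-1.5712e+00  3.0000e-04 -1.3390e+00] q [-0.5   0.43  1.35 -0.    1.37  0.84] F [-0.1  0.3 -0. ] M [-0.01  0.    0.04] w 0.0943
slide mm [ -0.25 143.17  -0.41] spin None
```

View pics/side2.png

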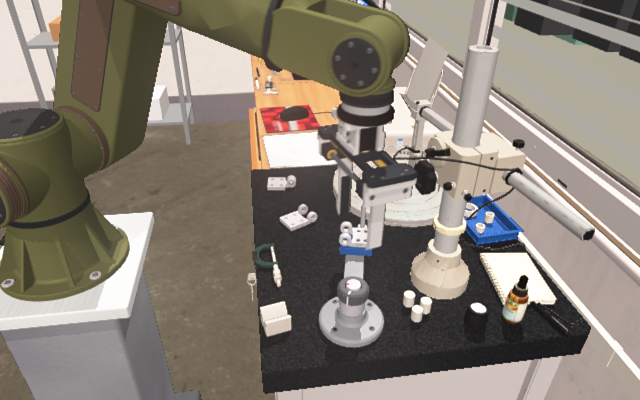

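```bash
python3 - <<'E'
from h import *
o=get_obs();x=np.array([np.cos(-1.339),np.sin(-1.339),0])
for s in(-1,1):print(proj('side',o['ee_pos']+s*.053*x), proj('side',[.55,-.2555,.092]))
im=cv2.imread('pics/side2.png');cv2.imwrite('pics/s3.png',cv2.resize(im[130:320,310:430],None,fx=3,fy=3,interpolation=cv2.INTER_CUBIC))
E
```

```text
[344.09542322 210.15616937] [352.90852163 283.3545427 ]
[374.07709499 247.57573839] [352.90852163 283.3545427 ]
```

View pics/s3.png

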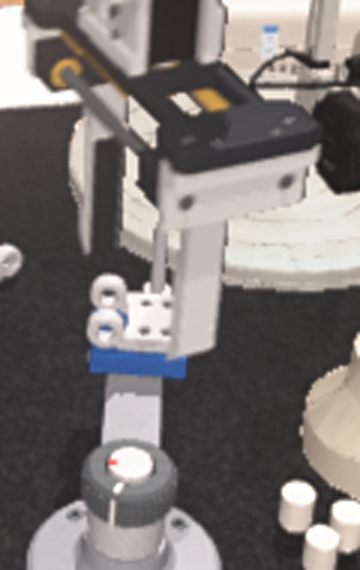

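{"method": "step_arm", "body": {"plan": [{"grip": -1, "slide": [0, 0.0143, 0], "spin": 0}, {"grip": -1, "slide": [0, 0.0143, 0], "spin": 0}, {"grip": -1, "slide": [0, 0.0143, 0], "spin": 0}, {"grip": -1, "slide": [0, 0.0143, 0], "spin": 0}, {"grip": -1, "slide": [0, 0.0143, 0], "spin": 0}, {"grip": -1, "slide": [0, 0.0143, 0], "spin": 0}, {"grip": -1, "slide": [0, 0.0143, 0], "spin": 0}, {"grip": -1, "slide": [0, 0.0143, 0], "spin": 0}, {"grip": -1, "slide": [0, 0.0143, 0], "spin": 0}, {"grip": -1, "slide": [0, 0.0143, 0], "spin": 0}]}}

```text
time_s: 2.7
ee_pos: [0.5494, -0.2565, 0.0615]
eef_rot: [-1.571, 0.0, -1.339]
force: [0.3, -0.3, 0.3]
grip_width: 0.094
```

{"method": "step_arm", "body": {"plan": [{"grip": -0.3, "slide": [0, 0, 0], "spin": 0}, {"grip": -0.3, "slide": [0, 0, 0], "spin": 0}, {"grip": -0.1, "slide": [0, 0, 0], "spin": 0}, {"grip": -0.1, "slide": [0, 0, 0], "spin": 0}, {"grip": -0.1, "slide": [0, 0, 0], "spin": 0}, {"grip": 0, "slide": [0, 0, 0], "spin": 0}, {"grip": 0, "slide": [0, 0, 0], "spin": 0}, {"grip": 0, "slide": [0, 0, 0], "spin": 0}], "force": 6}}

```text
time_s: 3.37
ee_pos: [0.5495, -0.2553, 0.0628]
eef_rot: [-1.571, 0.002, -1.339]
force: [-2.5, 8.0, 6.7]
grip_width: 0.0516
```

```bash
python3 - <<'E'
from h import *
go([.55,-.2555,.062])
E
```

```text
t 3.37 pos [ 0.5495 -0.2553  0.0628] rot [-1.571   0.0023 -1.3389] q [-0.5   0.57  1.49  0.    1.09  0.84] F [-2.5  8.   6.7] M [ 1.64  0.53 -0.03] w 0.0516
slide mm [0.27 0.84 0.43] spin None
```

{"method": "step_arm", "body": {"plan": [{"grip": 0, "slide": [-0.001, 0, 0], "spin": 0}, {"grip": 0, "slide": [0, 0, 0], "spin": 0}, {"grip": 0, "slide": [0, 0, 0], "spin": 0}]}}

```text
time_s: 3.62
ee_pos: [0.5495, -0.2553, 0.0628]
eef_rot: [-1.571, 0.0, -1.339]
force: [-1.9, 3.8, 6.0]
grip_width: 0.0518
```

```bash
python3 - <<'E'
from h import *
go([.55,-.2555,.062])
E
```

```text
t 3.62 pos [ 0.5495 -0.2553  0.0628] rot [-1.5705e+00  3.0000e-04 -1.3389e+00] q [-0.5   0.57  1.49  0.    1.08  0.84] F [-1.9  3.8  6. ] M [1.06 0.38 0.  ] w 0.0518
slide mm [0.28 0.81 0.45] spin None
```

{"method": "step_arm", "body": {"plan": [{"grip": 0.2, "slide": [-0.0009, -0.0005, 0], "spin": 0}, {"grip": 0.2, "slide": [0, 0, 0], "spin": 0}, {"grip": 0.2, "slide": [0, 0, 0], "spin": 0}, {"grip": 0.2, "slide": [0, 0, 0], "spin": 3}, {"grip": 0.2, "slide": [0, 0, 0], "spin": 5}, {"grip": 0.2, "slide": [0, 0, 0], "spin": 5}, {"grip": 0.2, "slide": [0, 0, 0], "spin": 5}, {"grip": 0.2, "slide": [0, 0, 0], "spin": 5}, {"grip": 0.2, "slide": [0, 0, 0], "spin": 5}, {"grip": 0.2, "slide": [0, 0, 0], "spin": 5}], "force": 50}}

```text
time_s: 4.45
ee_pos: [0.5494, -0.2553, 0.0629]
eef_rot: [-1.57, -0.001, -1.919]
force: [2.5, -4.1, -0.8]
grip_width: 0.051
```

```bash
python3 - <<'E'
from h import *
go([.55,-.2555,.062],-1.339-1.15)
E
```

```text
t 4.45 pos [ 0.5494 -0.2553  0.0629] rot [-1.5697e+00 -5.0000e-04 -1.9193e+00] q [-0.5   0.57  1.49 -0.    1.08  1.42] F [ 2.5 -4.1 -0.8] M [-0.3  -0.68  0.19] w 0.051
slide mm [0.01 0.87 0.6 ] spin 32.64
```

{"method": "step_arm", "body": {"plan": [{"grip": 0.2, "slide": [0, 0, 0], "spin": 5}, {"grip": 0.2, "slide": [0, 0, 0], "spin": 5}, {"grip": 0.2, "slide": [0, 0, 0], "spin": 5}, {"grip": 0.2, "slide": [0, 0, 0], "spin": 5}, {"grip": 0.2, "slide": [0, 0, 0], "spin": 5}, {"grip": 0.2, "slide": [0, 0, 0], "spin": 5}, {"grip": 0.2, "slide": [0, 0, 0], "spin": 3}, {"grip": 0.2, "slide": [0, 0, 0], "spin": 0}]}}

```text
time_s: 5.12
ee_pos: [0.5494, -0.2553, 0.0629]
eef_rot: [-1.569, 0.0, -2.494]
force: [2.3, -3.9, -3.2]
grip_width: 0.0513
```

```bash
python3 - <<'E'
from h import *
go([.55,-.2555,.062],-1.339-1.15)
im=grab('side','side4.png');cv2.imwrite('pics/s4.png',cv2.resize(im[200:320,310:410],None,fx=5,fy=5,interpolation=cv2.INTER_CUBIC))
E
```

```text
t 5.12 pos [ 0.5494 -0.2553  0.0629] rot [-1.5695e+00  1.0000e-04 -2.4937e+00] q [-0.5   0.57  1.49 -0.    1.08  2.  ] F [ 2.3 -3.9 -3.2] M [-0.61 -0.9  -0.09] w 0.0513
slide mm [-0.35  0.89  0.47] spin -0.27
```

View pics/s4.png

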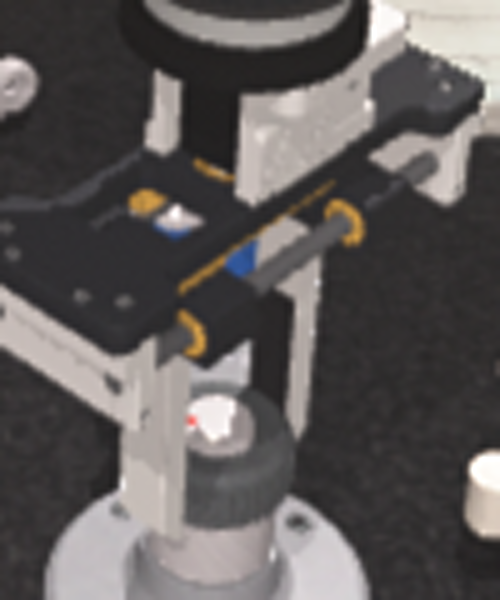

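{"method": "step_arm", "body": {"plan": [{"grip": -0.3, "slide": [0, 0, 0], "spin": 0}, {"grip": -0.3, "slide": [0, 0, 0], "spin": 0}, {"grip": -0.3, "slide": [0, 0, 0], "spin": 0}, {"grip": -0.1, "slide": [0, 0, 0], "spin": 0}, {"grip": 0, "slide": [0, 0, 0], "spin": 0}, {"grip": 0, "slide": [0, 0, 0], "spin": 0}, {"grip": 0, "slide": [0, 0, 0], "spin": 0}, {"grip": 0, "slide": [0, 0, 0], "spin": 0}], "force": 6}}

```text
time_s: 5.83
ee_pos: [0.549, -0.2548, 0.063]
eef_rot: [-1.571, -0.0, -2.491]
force: [-3.0, -0.6, 1.5]
grip_width: 0.0517
```

```bash
python3 - <<'E'
from h import *
go([.55,-.2555,.062],-1.339-1.15)
E
```

```text
t 5.83 pos [ 0.549  -0.2548  0.063 ] rot [-1.5710e+00 -3.0000e-04 -2.4909e+00] q [-0.49  0.57  1.49 -0.    1.08  2.  ] F [-3.  -0.6  1.5] M [-0.04  0.43  0.01] w 0.0517
slide mm [-0.33  0.96  1.15] spin -0.11
```

{"method": "step_arm", "body": {"plan": [{"grip": -1, "slide": [0, 0, 0], "spin": 0}, {"grip": -1, "slide": [0, 0, 0], "spin": 0}, {"grip": -1, "slide": [0, 0, 0], "spin": 0}, {"grip": -1, "slide": [0, 0, 0], "spin": 0}, {"grip": -1, "slide": [0, 0, 0], "spin": 0}, {"grip": -1, "slide": [0, 0, 0], "spin": 0}, {"grip": -1, "slide": [0, -0.015, 0], "spin": 0}, {"grip": -1, "slide": [0, -0.025, 0], "spin": 0}, {"grip": -1, "slide": [0, -0.025, 0], "spin": 0}, {"grip": -1, "slide": [0, -0.025, 0], "spin": 0}, {"grip": -1, "slide": [0, -0.025, 0], "spin": 0}, {"grip": -1, "slide": [0, -0.025, 0], "spin": 0}]}}

```text
time_s: 6.83
ee_pos: [0.5491, -0.2546, 0.2043]
eef_rot: [-1.571, 0.0, -2.491]
force: [0.7, 0.3, -0.8]
grip_width: 0.0942
```

```bash
python3 - <<'E'
from h import *
go([.55,-.2555,.062],-1.57)
im=grab('side','side5.png');cv2.imwrite('pics/s5.png',cv2.resize(im[210:320,320:400],None,fx=7,fy=5,interpolation=cv2.INTER_CUBIC))
x=cv2.resize(im[272:312,333:373],None,fx=14,fy=14,interpolation=cv2.INTER_NEAREST);cv2.imwrite('pics/s5b.png',x)
E
```

```text
t 6.83 pos [ 0.5491 -0.2546  0.2043] rot [-1.5707e+00  1.0000e-04 -2.4909e+00] q [-0.49  0.42  1.35  0.    1.36  2.  ] F [ 0.7  0.3 -0.8] M [ 0.07  0.   -0.04] w 0.0942
slide mm [ -0.2  142.26   1.22] spin -52.76
```

View pics/s5.png

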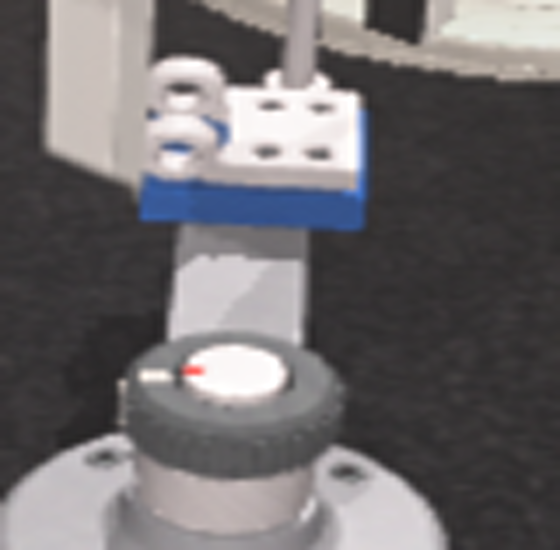

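View pics/s5b.png

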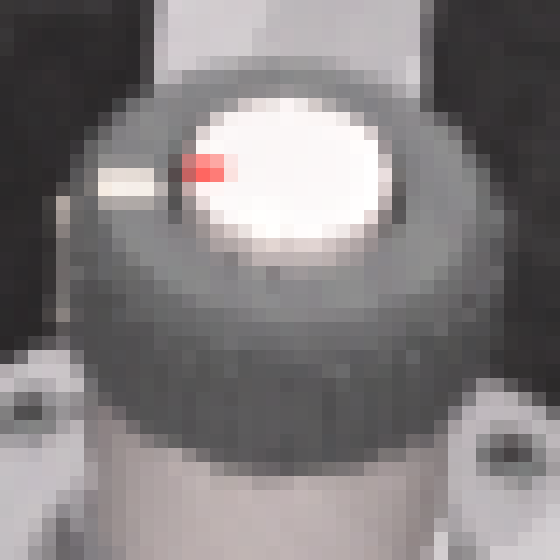

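```bash
python3 - <<'E'
from h import *
print(proj('side',[.5492,-.2550,.092]),proj('top',[.5492,-.2550,.092]))
c=onz('side',353.2,284.,.092)
b8=onz('side',353.2,284.,.092)
a=onz('side',347,283.6,.092)-c
for l in((341.5,284.5),(341.5,284.9),(341.5,284.2)):
    b=onz('side',*l,.089)-c; aa=np.arctan2(a[1],a[0]);bb=np.arctan2(b[1],b[0]);print(aa,bb,'todo',(bb-aa+3.14)%6.283-3.14,np.hypot(*a[:2]),np.hypot(*b[:2]))
s0=cv2.imread('pics/side0.png');s1=cv2.imread('pics/side5.png')
d=cv2.absdiff(s0,s1).max(2)[222:272,330:385];print((d>40).sum(), np.argwhere(d>40)[:20].tolist())
E
```

```text
[352.37985634 283.19778951] [420.5812311  199.72974877]
2.9077544518642764 2.897213196876881 todo -0.010541254987395554 0.010391838448590774 0.019524119858030257
2.9077544518642764 2.9473310115966735 todo 0.039576559732397154 0.010391838448590774 0.0194960479240331
2.9077544518642764 2.85971893680052 todo -0.048035515063756584 0.010391838448590774 0.01957736584690189
250 [[0, 0], [0, 1], [0, 2], [0, 3], [0, 4], [0, 5], [0, 6], [0, 7], [0, 8], [0, 9], [0, 10], [0, 11], [1, 0], [1, 1], [1, 2], [1, 3], [1, 4], [1, 5], [1, 6], [1, 7]]
```

```bash
cat >> h.py <<'E'
OFF={'top':np.array([-.38,0.]),'side':np.array([.8,.8])}
def hole(im,u,v,r=2):
    g=cv2.cvtColor(im,cv2.COLOR_BGR2GRAY).astype(float)
    u0,v0=int(round(u)),int(round(v)); p=g[v0-r:v0+r+1,u0-r:u0+r+1]
    w=np.clip(np.percentile(p,75)-p,0,None); w[w<15]=0
    y,x=np.mgrid[v0-r:v0+r+1,u0-r:u0+r+1]
    return np.array([(w*x).sum(),(w*y).sum()])/w.sum()
def onzc(n,uv,z): return onz(n,*(np.array(uv)-OFF[n]),z)
E
python3 - <<'E'
from h import *
t=cv2.imread('pics/top0.png'); s=cv2.imread('pics/side0.png')
Z=lambda pts,f,x0,y0:[((a/f)-.5+x0,(b/f)-.5+y0) for a,b in pts]
sets={'leaf':(.010,Z([(167,263),(314,287),(146,385),(287,406)],14,222,210),Z([(167,150),(312,150),(158,243),(304,243)],16,262,170)),
'jamb':(.083,Z([(231,140),(384,180),(210,207),(364,248)],14,345,168),Z([(307,209),(403,213),(300,329),(399,336)],13,335,215))}
for k,(z,tp,sp) in sets.items():
    for n,im,pp in(('top',t,tp),('side',s,sp)):
        h=[hole(im,*p) for p in pp]; P=np.array([onzc(n,q,z) for q in h])[:,:2]
        print(k,n,np.round(h,2).tolist()); print((P*1000).round(1).tolist(),'mean',(P.mean(0)*1000).round(1))
E
```

```text
leaf top [[233.33, 228.35], [243.71, 229.88], [231.73, 236.83], [242.09, 238.53]]
[[468.3, 255.2], [464.7, 225.3], [444.1, 258.1], [440.1, 228.4]] mean [454.3 241.8]
leaf side [[272.05, 177.89], [281.12, 177.7], [271.18, 185.77], [280.5, 185.84]]
[[443.2, 268.5], [467.3, 266.4], [438.3, 227.3], [462.3, 223.7]] mean [452.8 246.5]
jamb top [[361.18, 177.47], [371.91, 180.36], [359.8, 182.41], [370.47, 185.22]]
[[608.0, -99.9], [600.7, -128.9], [594.3, -96.3], [587.2, -125.0]] mean [ 597.5 -112.5]
jamb side [[358.27, 230.63], [365.48, 231.09], [357.64, 239.91], [365.2, 240.29]]
[[594.1, -95.1], [608.0, -98.6], [586.2, -124.8], [600.5, -128.0]] mean [ 597.2 -111.6]
```

{"method": "step_arm", "body": {"plan": [{"grip": -1, "slide": [0, 0, 0], "spin": -6.5}, {"grip": -1, "slide": [0, 0, 0], "spin": -6.5}, {"grip": -1, "slide": [0, 0, 0], "spin": -6.5}, {"grip": -1, "slide": [0, 0, 0], "spin": -6.5}, {"grip": -1, "slide": [0, 0, 0], "spin": -6.5}, {"grip": -1, "slide": [0, 0, 0], "spin": -6.5}, {"grip": -1, "slide": [0, 0, 0], "spin": -6.6}]}}

```text
time_s: 7.47
ee_pos: [0.5492, -0.2547, 0.2028]
eef_rot: [-1.571, 0.0, -1.689]
force: [0.3, -0.0, -1.2]
grip_width: 0.0944
```

```bash
python3 - <<'E'
from h import *
go([.4543,.2418,.12],-1.695)
E
```

```text
t 7.47 pos [ 0.5492 -0.2547  0.2028] rot [-1.5708  0.     -1.6895] q [-0.49  0.43  1.36  0.    1.36  1.19] F [ 0.3 -0.  -1.2] M [ 0.07  0.01 -0.01] w 0.0944
slide mm [-481.8    82.8  -153.03] spin 0.32
```

{"method": "step_arm", "body": {"plan": [{"grip": -1, "slide": [-0.0241, 0, -0.00765], "spin": 0}, {"grip": -1, "slide": [-0.0241, 0, -0.00765], "spin": 0}, {"grip": -1, "slide": [-0.0241, 0, -0.00765], "spin": 0}, {"grip": -1, "slide": [-0.0241, 0, -0.00765], "spin": 0}, {"grip": -1, "slide": [-0.0241, 0, -0.00765], "spin": 0}, {"grip": -1, "slide": [-0.0241, 0, -0.00765], "spin": 0}, {"grip": -1, "slide": [-0.0241, 0, -0.00765], "spin": 0}, {"grip": -1, "slide": [-0.0241, 0, -0.00765], "spin": 0}, {"grip": -1, "slide": [-0.0241, 0, -0.00765], "spin": 0}, {"grip": -1, "slide": [-0.0241, 0, -0.00765], "spin": 0}, {"grip": -1, "slide": [-0.0241, 0, -0.00765], "spin": 0}, {"grip": -1, "slide": [-0.0241, 0, -0.00765], "spin": 0}, {"grip": -1, "slide": [-0.0241, 0, -0.00765], "spin": 0}, {"grip": -1, "slide": [-0.0241, 0.005, -0.00765], "spin": 0}, {"grip": -1, "slide": [-0.0241, 0.01, -0.00765], "spin": 0}, {"grip": -1, "slide": [-0.0241, 0.01, -0.00765], "spin": 0}, {"grip": -1, "slide": [-0.0241, 0.01, -0.00765], "spin": 0}, {"grip": -1, "slide": [-0.0241, 0.01, -0.00765], "spin": 0}, {"grip": -1, "slide": [-0.0241, 0.01, -0.00765], "spin": 0}, {"grip": -1, "slide": [-0.0241, 0.01, -0.00765], "spin": 0}]}}

```text
time_s: 9.13
ee_pos: [0.4567, 0.2437, 0.1374]
eef_rot: [-1.571, 0.0, -1.695]
force: [1.3, 0.1, 0.7]
grip_width: 0.0941
```

```bash
python3 - <<'E'
from h import *
go([.4543,.2418,.06],-1.695)
s=grab('side','side6.png');t=grab('top','top6.png')
c=np.vstack([cv2.resize(s[120:220,240:373],None,fx=4,fy=3)[:300,:532],np.zeros((5,532,3),'uint8'),cv2.resize(t[160:257,205:338],None,fx=4,fy=3)[:290,:532]]);cv2.imwrite('pics/c6.png',c)
cv2.imwrite('pics/jt6.png',cv2.resize(t[165:215,340:440],None,fx=7,fy=7,interpolation=cv2.INTER_NEAREST))
cv2.imwrite('pics/js6.png',cv2.resize(s[215:265,330:390],None,fx=11,fy=11,interpolation=cv2.INTER_NEAREST))
E
```

```text
t 9.13 pos [0.4567 0.2437 0.1374] rot [-1.5706e+00  2.0000e-04 -1.6950e+00] q [0.42 0.3  1.69 0.   1.15 2.11] F [1.3 0.1 0.7] M [ 0.02 -0.03 -0.03] w 0.0941
slide mm [ 2.23 77.44 -2.16] spin 0.0
```

View pics/c6.png

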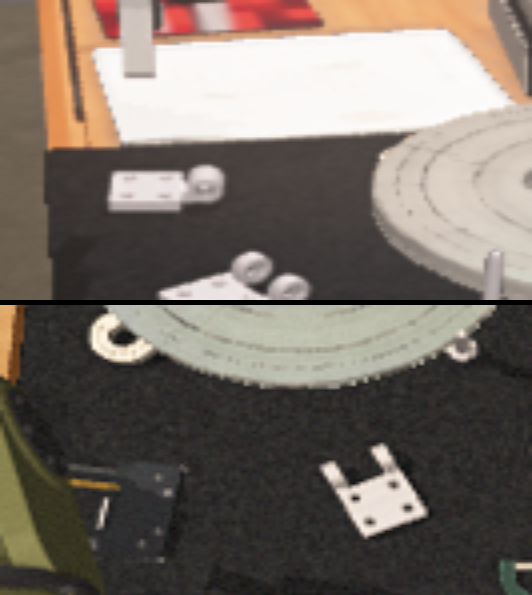

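View pics/jt6.png

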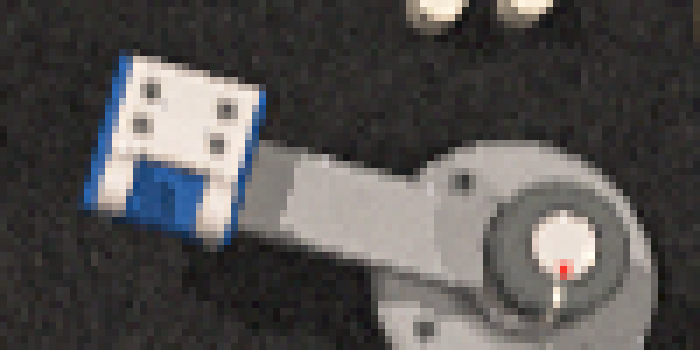

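View pics/js6.png

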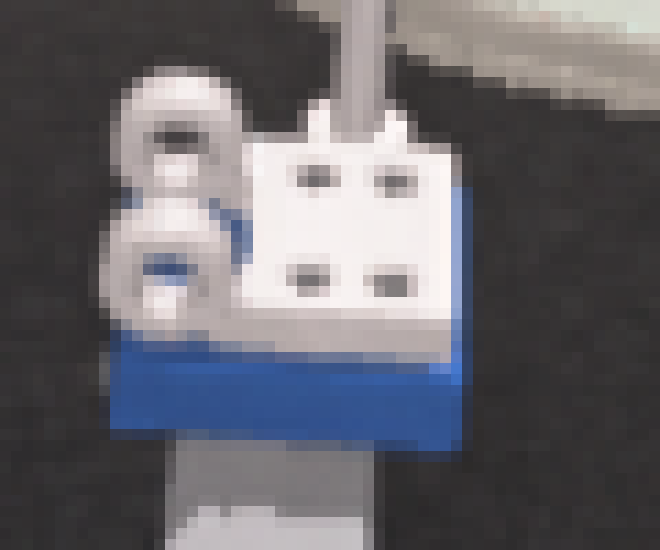

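```bash
python3 - <<'E'
from h import *
ring=np.array([549.2,-255.0])
for th in(-13.5,-14.2,-15):
    a=np.radians(th);x=np.array([np.cos(a),np.sin(a)]);y=np.array([-x[1],x[0]])
    b=ring-20*x+150*y
    P=lambda p,z:np.append(b+p[0]*x+p[1]*y,z)/1000
    print(th,b.round(1),'near',(proj('side',P((0,-25),85))+OFF['side']).round(1),'far',(proj('side',P((0,14),85))+OFF['side']).round(1),
     'top knuckles z97',(proj('top',P((0,-19.5),97))+OFF['top']).round(1),(proj('top',P((0,19.5),97))+OFF['top']).round(1),
     'blk corners z72.4',[(proj('top',P((-9,k),72.4))+OFF['top']).round(1).tolist() for k in(-30,30)],'gapedge 13.8',[(proj('top',P((13.8,k),80))+OFF['top']).round(1).tolist() for k in(-14,14)])
t=cv2.imread('pics/top6.png')
for p in[(361.18, 177.47), (371.91, 180.36), (359.8, 182.41), (370.47, 185.22)]:
    q=hole(t,*p);print(q.round(2),(onzc('top',q,.083)*1000).round(1))
cv2.imwrite('pics/jt6b.png',cv2.resize(t[180:202,348:380],None,fx=24,fy=24,interpolation=cv2.INTER_NEAREST))
E
```

```text
-13.5 [ 564.8 -104.5] near [344.2 241.5] far [345.  229.6] top knuckles z97 [370.6 194.1] [356.2 190.4] blk corners z72.4 [[372.4, 199.9], [350.8, 194.3]] gapedge 13.8 [[369.0, 189.9], [358.8, 187.3]]
-14.2 [ 566.6 -104.7] near [345.  241.5] far [346.  229.6] top knuckles z97 [370.6 193.5] [356.3 189.6] blk corners z72.4 [[372.4, 199.4], [350.9, 193.5]] gapedge 13.8 [[369.1, 189.3], [359.0, 186.6]]
-15 [ 568.7 -104.9] near [345.9 241.5] far [347.2 229.6] top knuckles z97 [370.7 192.8] [356.4 188.8] blk corners z72.4 [[372.4, 198.8], [351.0, 192.6]] gapedge 13.8 [[369.2, 188.6], [359.2, 185.8]]
[361.17 177.49] [608.  -99.9  83. ]
[371.91 180.33] [ 600.8 -128.8   83. ]
[359.79 182.39] [594.3 -96.3  83. ]
[370.48 185.21] [ 587.3 -125.    83. ]
```

View pics/jt6b.png

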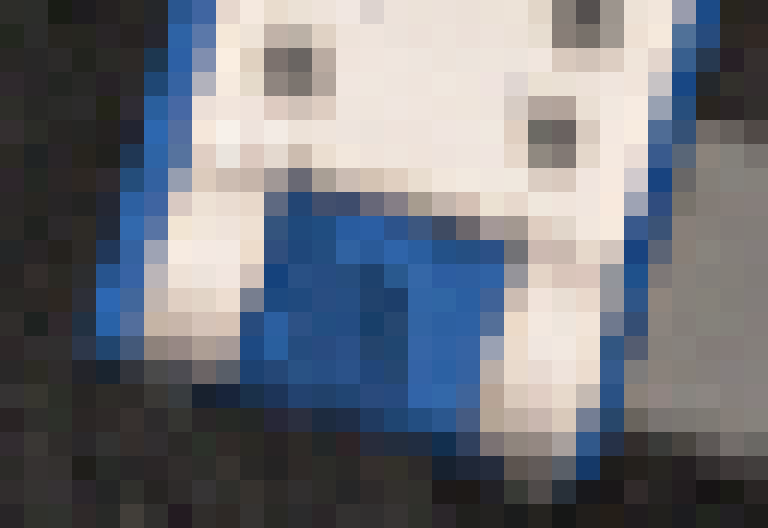

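{"method": "step_arm", "body": {"plan": [{"grip": -1, "slide": [0.0022, 0.013, -0.0022], "spin": 0}, {"grip": -1, "slide": [0, 0.013, 0], "spin": 0}, {"grip": -1, "slide": [0, 0.013, 0], "spin": 0}, {"grip": -1, "slide": [0, 0.013, 0], "spin": 0}, {"grip": -1, "slide": [0, 0.013, 0], "spin": 0}, {"grip": -1, "slide": [0, 0.013, 0], "spin": 0}, {"grip": -1, "slide": [0, 0.013, 0], "spin": 0}, {"grip": -1, "slide": [0, 0.013, 0], "spin": 0}, {"grip": -1, "slide": [0, 0, 0], "spin": 0}]}}

```text
time_s: 9.98
ee_pos: [0.4538, 0.2396, 0.0321]
eef_rot: [-1.573, -0.002, -1.695]
force: [0.1, 0.1, -0.8]
grip_width: 0.0942
```

```bash
python3 - <<'E'
from h import *
go([.4543,.2418,.004],-1.695)
s=grab('side','side7.png')
cv2.imwrite('pics/c7.png',cv2.resize(s[140:210,240:320],None,fx=8,fy=8,interpolation=cv2.INTER_CUBIC))
E
```

```text
t 9.98 pos [0.4538 0.2396 0.0321] rot [-1.5734e+00 -1.6000e-03 -1.6954e+00] q [ 0.41  0.44  1.78 -0.    0.93  2.11] F [ 0.1  0.1 -0.8] M [ 0.03 -0.02  0.  ] w 0.0942
slide mm [-2.24 28.1   0.26] spin -0.02
```

View pics/c7.png

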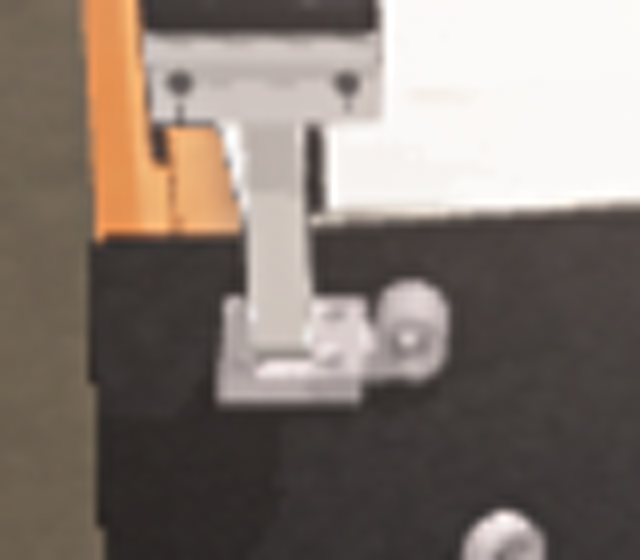

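```bash
python3 - <<'E'
from h import *
o=get_obs();p=o['ee_pos'];yw=o['eef_rot'][2];x=np.array([np.cos(yw),np.sin(yw),0]);z=np.array([-x[1],x[0],0])
for k in(.047,.0595): print([(proj('side',p+k*x+w*z)+OFF['side']).round(1).tolist() for w in(-.008,0,.008)])
# predicted leaf
a=np.radians(-7.1);X=np.array([np.cos(a),np.sin(a),0]);Y=np.array([-X[1],X[0],0]);c=np.array([.4928,.237,.012])
for nm,(u,v,w) in dict(nearfarL=(-62,-25,-12),nearR=(-15.5,-25,-12),nearLt=(-62,-25,-2),topL=(-62,25,-2),topR=(-15.5,25,-2),nearRt=(-15.5,-25,-2),bore=(0,-12.5,0)).items():
    q=proj('side',c+(u*X+v*Y+np.array([0,0,w]))/1000)+OFF['side']; print(nm,q.round(1),((q-[239.5,139.5])*8).round(0))
E
```

```text
[[272.5, 184.3], [275.7, 184.3], [278.9, 184.3]]
[[272.2, 186.8], [275.4, 186.8], [278.6, 186.8]]
nearfarL [267.6 190.8] [225. 410.]
nearR [285.6 190.7] [369. 410.]
nearLt [267.4 187.5] [223. 384.]
topL [268.7 177.9] [234. 307.]
topR [286.1 177.9] [373. 307.]
nearRt [285.5 187.4] [368. 383.]
bore [291.6 184.3] [416. 358.]
```

{"method": "step_arm", "body": {"plan": [{"grip": -1, "slide": [-0.002, 0.009, 0], "spin": 0}, {"grip": -1, "slide": [0, 0.009, 0], "spin": 0}, {"grip": -1, "slide": [0, 0.006, 0], "spin": 0}, {"grip": -1, "slide": [0, 0.003, 0], "spin": 0}, {"grip": -1, "slide": [0, 0, 0], "spin": 0}]}}

```text
time_s: 10.45
ee_pos: [0.4546, 0.2424, 0.0062]
eef_rot: [-1.572, -0.001, -1.695]
force: [0.3, 0.3, 0.2]
grip_width: 0.0941
```

```bash
python3 - <<'E'
from h import *
go([.4543,.2418,.004],-1.695)
E
```

```text
t 10.45 pos [0.4546 0.2424 0.0062] rot [-1.5718e+00 -6.0000e-04 -1.6950e+00] q [0.42 0.49 1.78 0.   0.87 2.11] F [0.3 0.3 0.2] M [-0.04  0.    0.02] w 0.0941
slide mm [ 0.64  2.22 -0.18] spin 0.0
```

{"method": "step_arm", "body": {"plan": [{"grip": -0.5, "slide": [0, 0.0025, 0], "spin": 0}, {"grip": -0.5, "slide": [0, 0, 0], "spin": 0}, {"grip": -0.1, "slide": [0, 0, 0], "spin": 0}, {"grip": 0.05, "slide": [0, 0, 0], "spin": 0}, {"grip": 0.05, "slide": [0, 0, 0], "spin": 0}, {"grip": 0.05, "slide": [0, 0, 0], "spin": 0}, {"grip": 0.05, "slide": [0, 0, 0], "spin": 0}], "force": 8}}

```text
time_s: 11.03
ee_pos: [0.455, 0.2426, 0.0046]
eef_rot: [-1.571, 0.0, -1.695]
force: [0.2, -0.7, -0.1]
grip_width: 0.0505
```

{"method": "step_arm", "body": {"plan": [{"grip": 0.2, "slide": [0, 0, 0], "spin": 0}, {"grip": 0.2, "slide": [0, 0, 0], "spin": 0}, {"grip": 0.2, "slide": [0, 0, 0], "spin": 0}], "force": 50}}

```text
time_s: 11.28
ee_pos: [0.4549, 0.2426, 0.0045]
eef_rot: [-1.571, -0.0, -1.695]
force: [-0.3, -0.9, 1.5]
grip_width: 0.049
```

```bash
python3 - <<'E'
from h import *
go([.4543,.2418,.15],-1.813)
s=grab('side','side8.png')
cv2.imwrite('pics/c8.png',cv2.resize(s[140:210,240:320],None,fx=8,fy=8,interpolation=cv2.INTER_CUBIC))
E
```

```text
t 11.28 pos [0.4549 0.2426 0.0045] rot [-1.5708 -0.     -1.695 ] q [ 0.42  0.49  1.78 -0.    0.87  2.11] F [-0.3 -0.9  1.5] M [-0.19  0.08 -0.  ] w 0.049
slide mm [   0.83 -145.48   -0.53] spin 6.76
```

View pics/c8.png

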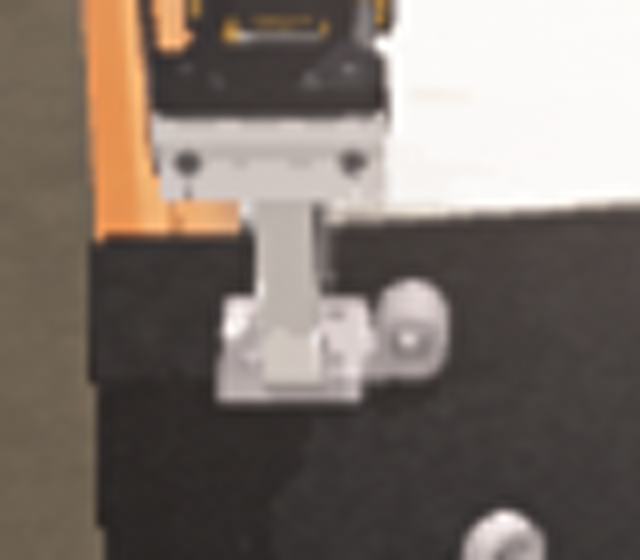

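{"method": "step_arm", "body": {"plan": [{"grip": 0.2, "slide": [0, -0.006, 0], "spin": 0}, {"grip": 0.2, "slide": [0, -0.012, 0], "spin": 0}, {"grip": 0.2, "slide": [0, -0.018, 0], "spin": 0}, {"grip": 0.2, "slide": [0, -0.018, 0], "spin": 0}, {"grip": 0.2, "slide": [0, -0.018, 0], "spin": 0}, {"grip": 0.2, "slide": [0, -0.018, 0], "spin": 0}, {"grip": 0.2, "slide": [0, -0.018, 0], "spin": 0}, {"grip": 0.2, "slide": [0, -0.018, 0], "spin": 0}, {"grip": 0.2, "slide": [0, -0.018, 0], "spin": 0}, {"grip": 0.2, "slide": [0, -0.012, 0], "spin": 3.4}, {"grip": 0.2, "slide": [0, 0, 0], "spin": 3.4}, {"grip": 0.2, "slide": [0, 0, 0], "spin": 0}]}}

```text
time_s: 12.33
ee_pos: [0.4551, 0.2427, 0.1621]
eef_rot: [-1.569, 0.001, -1.816]
force: [-1.6, -0.4, -2.7]
grip_width: 0.049
```

```bash
python3 - <<'E'
from h import *
go([.5289,-.0955,.16],-1.8134)
E
```

```text
t 12.33 pos [0.4551 0.2427 0.1621] rot [-1.5692e+00  1.3000e-03 -1.8165e+00] q [0.42 0.26 1.67 0.   1.2  2.24] F [-1.6 -0.4 -2.7] M [0.02 0.02 0.01] w 0.049
slide mm [310.08   1.89 153.88] spin -0.18
```

18 rows of (17.2, 0, 8.55) mm.

{"method": "step_arm", "body": {"plan": [{"grip": 0.2, "slide": [0.009, 0, 0.0045], "spin": 0}, {"grip": 0.2, "slide": [0.0172, 0, 0.0085], "spin": 0}, {"grip": 0.2, "slide": [0.0172, 0, 0.0085], "spin": 0}, {"grip": 0.2, "slide": [0.0172, 0, 0.0085], "spin": 0}, {"grip": 0.2, "slide": [0.0172, 0, 0.0085], "spin": 0}, {"grip": 0.2, "slide": [0.0172, 0, 0.0085], "spin": 0}, {"grip": 0.2, "slide": [0.0172, 0, 0.0085], "spin": 0}, {"grip": 0.2, "slide": [0.0172, 0, 0.0085], "spin": 0}, {"grip": 0.2, "slide": [0.0172, 0, 0.0085], "spin": 0}, {"grip": 0.2, "slide": [0.0172, 0, 0.0085], "spin": 0}, {"grip": 0.2, "slide": [0.0172, 0, 0.0085], "spin": 0}, {"grip": 0.2, "slide": [0.0172, 0, 0.0085], "spin": 0}, {"grip": 0.2, "slide": [0.0172, 0, 0.0085], "spin": 0}, {"grip": 0.2, "slide": [0.0172, 0, 0.0085], "spin": 0}, {"grip": 0.2, "slide": [0.0172, 0, 0.0085], "spin": 0}, {"grip": 0.2, "slide": [0.0172, 0, 0.0085], "spin": 0}, {"grip": 0.2, "slide": [0.0172, 0, 0.0085], "spin": 0}, {"grip": 0.2, "slide": [0.0172, 0, 0.0085], "spin": 0}, {"grip": 0.2, "slide": [0.009, 0, 0.0045], "spin": 0}, {"grip": 0.2, "slide": [0, 0, 0], "spin": 0}]}}

```text
time_s: 14.0
ee_pos: [0.529, -0.0974, 0.1601]
eef_rot: [-1.572, -0.0, -1.814]
force: [0.0, 0.2, -1.7]
grip_width: 0.0489
```

```bash
python3 - <<'E'
from h import *
go([.5289,-.0955,.120],-1.8134)
s=grab('side','side9.png');t=grab('top','top9.png')
cv2.imwrite('pics/c9.png',cv2.resize(s[150:270,290:410],None,fx=5,fy=5,interpolation=cv2.INTER_CUBIC))
cv2.imwrite('pics/d9.png',cv2.resize(t[150:220,320:440],None,fx=6,fy=6,interpolation=cv2.INTER_CUBIC))
E
```

```text
t 14.0 pos [ 0.529  -0.0974  0.1601] rot [-1.5715e+00 -2.0000e-04 -1.8145e+00] q [-0.25  0.31  1.61 -0.    1.22  1.56] F [ 0.   0.2 -1.7] M [-0.01  0.05 -0.01] w 0.0489
slide mm [-1.86 40.1  -0.52] spin -0.06
```

View pics/c9.png

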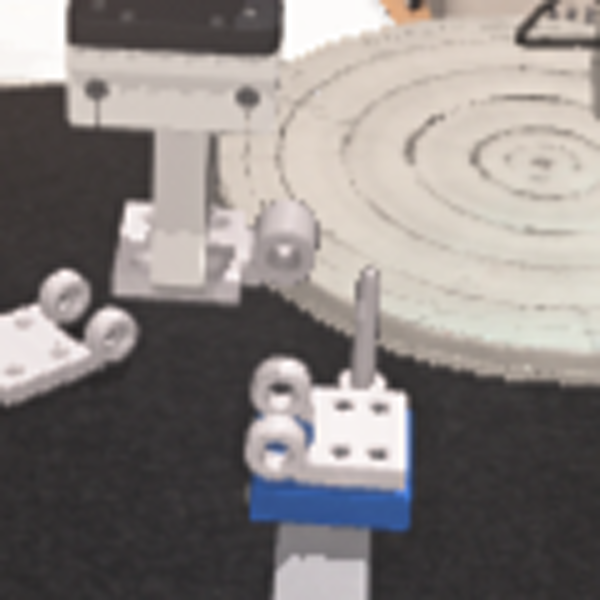

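View pics/d9.png

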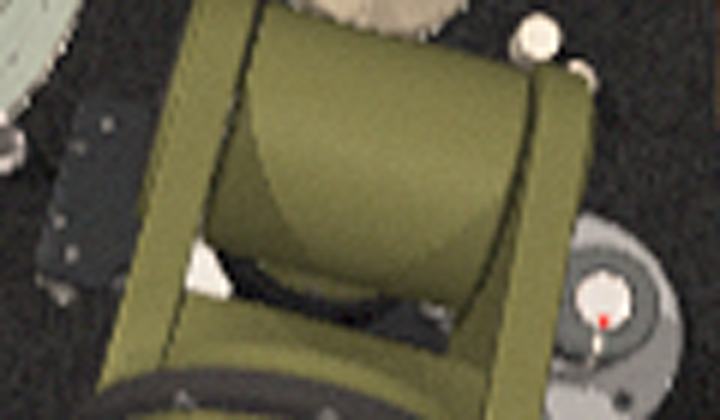

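{"method": "step_arm", "body": {"plan": [{"grip": 0.2, "slide": [-0.0015, 0.01, -0.0005], "spin": 0}, {"grip": 0.2, "slide": [0, 0.01, 0], "spin": 0}, {"grip": 0.2, "slide": [0, 0.01, 0], "spin": 0}, {"grip": 0.2, "slide": [0, 0.01, 0], "spin": 0}, {"grip": 0.2, "slide": [0, 0, 0], "spin": 0}, {"grip": 0.2, "slide": [0, 0, 0], "spin": 0}]}}

```text
time_s: 14.6
ee_pos: [0.5288, -0.0938, 0.1197]
eef_rot: [-1.572, 0.0, -1.813]
force: [0.2, 0.3, -1.6]
grip_width: 0.0491
```

```bash
python3 - <<'E'
from h import *
go([.5289,-.0955,.120],-1.8134)
s=grab('side','side10.png')
cv2.imwrite('pics/c10.png',cv2.resize(s[185:265,310:390],None,fx=7,fy=7,interpolation=cv2.INTER_NEAREST))
go([.5289,-.0955,.120],-1.8134)
o=get_obs();p=o['ee_pos'];yw=o['eef_rot'][2];y=-np.array([np.cos(yw),np.sin(yw),0]);x=np.array([y[1],-y[0],0])
c=p+.038*x+[0,0,.0075];print('origin',c,x,y)
for k in(-.0125,):print((proj('side',c+k*y)+OFF['side']).round(2))
b=np.array([.5658,-.10465,.085])
for k in(-.025,.014,-.0125):print((proj('side',b+k*y)+OFF['side']).round(2))
E
```

```text
t 14.6 pos [ 0.5288 -0.0938  0.1197] rot [-1.5723  0.     -1.8134] q [-0.24  0.36  1.65  0.    1.13  1.57] F [ 0.2  0.3 -1.6] M [ 0.01  0.01 -0.01] w 0.0491
slide mm [ 1.64 -0.33  0.51] spin -0.0
t 14.65 pos [ 0.5292 -0.0939  0.1203] rot [-1.5711  0.     -1.8135] q [-0.24  0.36  1.65  0.    1.13  1.57] F [ 0.4 -0.4 -2.7] M [ 0.06  0.02 -0.03] w 0.049
slide mm [1.57 0.35 0.12] spin -0.01
origin [ 0.56604465 -0.10308339  0.12784758] [ 0.97068081 -0.24037214  0.        ] [ 0.24037214  0.97068081 -0.        ]
[345.84 218.93]
[344.66 241.5 ]
[345.6  229.61]
[344.97 237.6 ]
```

View pics/c10.png

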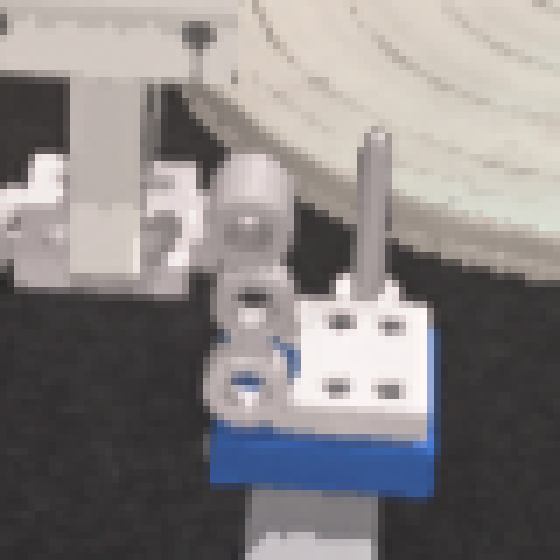

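{"method": "step_arm", "body": {"plan": [{"grip": 0.2, "slide": [0.0016, 0, 0], "spin": 0}, {"grip": 0.2, "slide": [0, 0.01, 0], "spin": 0}, {"grip": 0.2, "slide": [0, 0, 0], "spin": 0}, {"grip": 0.2, "slide": [0, 0, 0], "spin": 0}, {"grip": 0.2, "slide": [0, 0, 0], "spin": 0}]}}

```text
time_s: 15.07
ee_pos: [0.5287, -0.0956, 0.1104]
eef_rot: [-1.571, 0.0, -1.814]
force: [0.4, -0.8, -1.9]
grip_width: 0.0487
```

```bash
python3 - <<'E'
from h import *
for i in range(3):
  go([.5289,-.0955,.110],-1.8134)
  s=grab('side',f'side11_{i}.png')
cv2.imwrite('pics/c11.png',cv2.resize(s[195:265,320:390],None,fx=8,fy=8,interpolation=cv2.INTER_NEAREST))
E
```

```text
t 15.07 pos [ 0.5287 -0.0956  0.1104] rot [-1.5709  0.     -1.8138] q [-0.25  0.37  1.66  0.    1.11  1.57] F [ 0.4 -0.8 -1.9] M [ 0.01  0.09 -0.06] w 0.0487
slide mm [-0.17  0.4   0.15] spin -0.02
t 15.12 pos [ 0.5288 -0.0956  0.1106] rot [-1.5706  0.     -1.8138] q [-0.25  0.37  1.66  0.    1.11  1.57] F [ 0.3 -0.1 -0.8] M [ 0.07  0.06 -0.01] w 0.0487
slide mm [-0.16  0.56  0.07] spin -0.02
t 15.17 pos [ 0.5288 -0.0956  0.1106] rot [-1.5705  0.     -1.8137] q [-0.25  0.37  1.66  0.    1.11  1.57] F [ 0.5 -0.6 -2.1] M [ 0.05 -0.04 -0.02] w 0.0486
slide mm [-0.12  0.62  0.03] spin -0.02
```

View pics/c11.png

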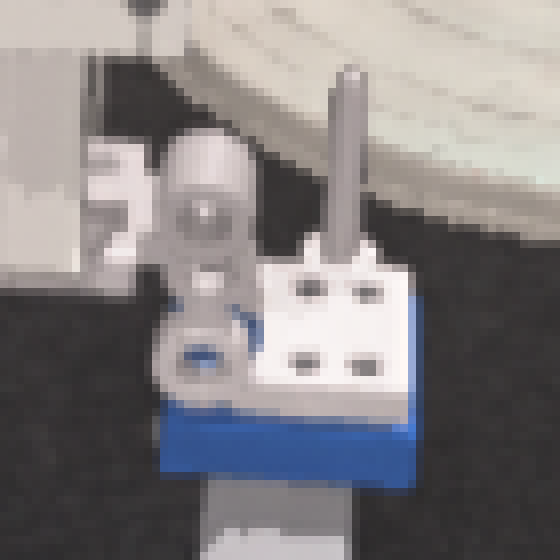

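{"method": "step_arm", "body": {"plan": [{"grip": 0.2, "slide": [0, 0.003, 0], "spin": 0}, {"grip": 0.2, "slide": [0, 0.003, 0], "spin": 0}, {"grip": 0.2, "slide": [0, 0.003, 0], "spin": 0}, {"grip": 0.2, "slide": [0, 0.003, 0], "spin": 0}, {"grip": 0.2, "slide": [0, 0, 0], "spin": 0}]}}

```text
time_s: 15.63
ee_pos: [0.5284, -0.0955, 0.0976]
eef_rot: [-1.572, 0.0, -1.814]
force: [-0.9, -1.0, -1.6]
grip_width: 0.049
```

{"method": "step_arm", "body": {"plan": [{"grip": 0.2, "slide": [0, 0.002, 0], "spin": 0}, {"grip": 0.2, "slide": [0, 0.002, 0], "spin": 0}, {"grip": 0.2, "slide": [0, 0, 0], "spin": 0}]}}

```text
time_s: 15.88
ee_pos: [0.5286, -0.0955, 0.094]
eef_rot: [-1.571, 0.0, -1.814]
force: [0.3, 0.1, -1.5]
grip_width: 0.0491
```

{"method": "step_arm", "body": {"plan": [{"grip": 0.2, "slide": [0, 0.002, 0], "spin": 0}, {"grip": 0.2, "slide": [0, 0.002, 0], "spin": 0}, {"grip": 0.2, "slide": [0, 0.002, 0], "spin": 0}, {"grip": 0.2, "slide": [0, 0.002, 0], "spin": 0}, {"grip": 0.2, "slide": [0, 0, 0], "spin": 0}]}}

```text
time_s: 16.3
ee_pos: [0.5285, -0.0955, 0.086]
eef_rot: [-1.571, 0.0, -1.814]
force: [0.2, -0.4, -3.0]
grip_width: 0.0487
```

{"method": "step_arm", "body": {"plan": [{"grip": 0.2, "slide": [0, 0.002, 0], "spin": 0}, {"grip": 0.2, "slide": [0, 0.002, 0], "spin": 0}, {"grip": 0.2, "slide": [0, 0.002, 0], "spin": 0}, {"grip": 0.2, "slide": [0, 0, 0], "spin": 0}, {"grip": 0.2, "slide": [0, 0, 0], "spin": 0}]}}

```text
time_s: 16.72
ee_pos: [0.5287, -0.0956, 0.0803]
eef_rot: [-1.571, -0.0, -1.814]
force: [0.2, 0.0, -1.3]
grip_width: 0.0491
```

```bash
python3 - <<'E'
from h import *
for i in range(3):
  go([.5289,-.0955,.0775],-1.8134)
  s=grab('side',f'side12_{i}.png')
cv2.imwrite('pics/c12.png',cv2.resize(s[205:265,325:385],None,fx=9,fy=9,interpolation=cv2.INTER_NEAREST))
E
```

```text
t 16.72 pos [ 0.5287 -0.0956  0.0803] rot [-1.571  -0.     -1.8137] q [-0.25  0.41  1.68 -0.    1.05  1.57] F [ 0.2  0.  -1.3] M [-0.01 -0.02  0.01] w 0.0491
slide mm [-0.14  2.84  0.19] spin -0.02
t 16.77 pos [ 0.5287 -0.0956  0.0805] rot [-1.5708 -0.     -1.8137] q [-0.25  0.41  1.68 -0.    1.05  1.57] F [-0.2 -0.2 -1.8] M [ 0.04 -0.    0.03] w 0.0493
slide mm [-0.13  2.95  0.13] spin -0.02
t 16.82 pos [ 0.5288 -0.0956  0.0805] rot [-1.5706 -0.     -1.8137] q [-0.25  0.41  1.68 -0.    1.05  1.57] F [ 0.2  0.9 -2.3] M [ 0.04  0.03 -0.03] w 0.0492
slide mm [-0.16  3.04  0.06] spin -0.02
```

View pics/c12.png

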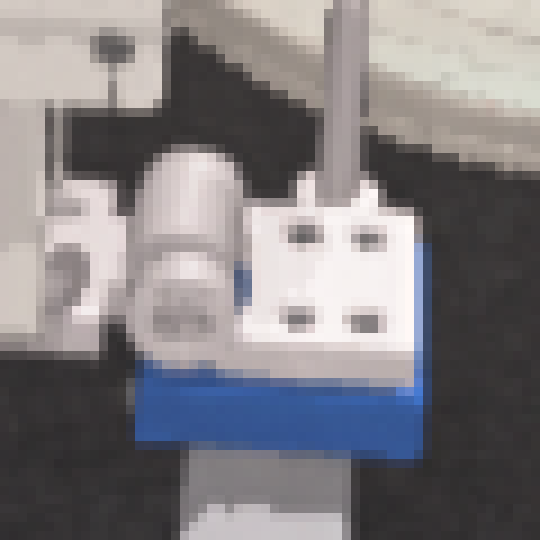

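{"method": "step_arm", "body": {"plan": [{"grip": 0.2, "slide": [0, 0.0015, 0], "spin": 0}, {"grip": 0.2, "slide": [0, 0.001, 0], "spin": 0}, {"grip": 0.2, "slide": [0, 0, 0], "spin": 0}, {"grip": 0.2, "slide": [0, 0, 0], "spin": 0}]}}

```text
time_s: 17.2
ee_pos: [0.5287, -0.0956, 0.0778]
eef_rot: [-1.571, 0.0, -1.814]
force: [0.1, 0.8, -2.3]
grip_width: 0.0491
```

{"method": "step_arm", "body": {"plan": [{"grip": 0.2, "slide": [0, 0.0007, 0], "spin": 0}, {"grip": 0.2, "slide": [0, 0, 0], "spin": 0}, {"grip": 0.2, "slide": [0, 0, 0], "spin": 0}]}}

```text
time_s: 17.45
ee_pos: [0.5287, -0.0956, 0.0772]
eef_rot: [-1.571, 0.0, -1.814]
force: [0.6, -1.4, -1.8]
grip_width: 0.049
```

{"method": "step_arm", "body": {"plan": [{"grip": 0.2, "slide": [0, 0.0007, 0], "spin": 0}, {"grip": 0.2, "slide": [0, 0, 0], "spin": 0}, {"grip": 0.2, "slide": [0, 0, 0], "spin": 0}]}}

```text
time_s: 17.7
ee_pos: [0.5288, -0.0956, 0.0766]
eef_rot: [-1.571, 0.0, -1.814]
force: [0.2, -0.2, -0.6]
grip_width: 0.049
```

{"method": "step_arm", "body": {"plan": [{"grip": 0.2, "slide": [0, 0.0007, 0], "spin": 0}, {"grip": 0.2, "slide": [0, 0, 0], "spin": 0}, {"grip": 0.2, "slide": [0, 0, 0], "spin": 0}]}}

```text
time_s: 17.95
ee_pos: [0.5289, -0.0956, 0.0761]
eef_rot: [-1.57, 0.0, -1.814]
force: [-0.5, -0.7, 1.4]
grip_width: 0.0491
```

```bash
python3 - <<'E'
from h import *
for i in range(3):
  go([.5289,-.0955,.0775],-1.8134); cams.camera('side')
E
```

```text
t 17.95 pos [ 0.5289 -0.0956  0.0761] rot [-1.5703e+00  1.0000e-04 -1.8137e+00] q [-0.25  0.42  1.69  0.    1.04  1.57] F [-0.5 -0.7  1.4] M [ 0.12 -0.03 -0.01] w 0.0491
slide mm [-0.12 -1.43 -0.  ] spin -0.02
t 18.0 pos [ 0.5289 -0.0956  0.0761] rot [-1.5704  0.     -1.8137] q [-0.25  0.42  1.69  0.    1.04  1.57] F [-0.4  0.7  2.1] M [ 0.1  0.  -0. ] w 0.0491
slide mm [-0.11 -1.44 -0.01] spin -0.02
t 18.05 pos [ 0.5289 -0.0956  0.076 ] rot [-1.5704  0.     -1.8137] q [-0.25  0.42  1.69  0.    1.04  1.57] F [-1.6  1.2  0.7] M [ 0.07 -0.01  0.02] w 0.0489
slide mm [-0.13 -1.47 -0.  ] spin -0.02
```

{"method": "step_arm", "body": {"plan": [{"grip": 0.2, "slide": [0, -0.0013, 0], "spin": 0}, {"grip": 0.2, "slide": [0, 0, 0], "spin": 0}, {"grip": 0.2, "slide": [0, 0, 0.001], "spin": 0}, {"grip": 0.2, "slide": [0, 0, 0], "spin": 0}, {"grip": 0.2, "slide": [0, 0, 0], "spin": 0}]}}

```text
time_s: 18.52
ee_pos: [0.5296, -0.0959, 0.077]
eef_rot: [-1.571, -0.0, -1.814]
force: [-0.4, 0.8, -1.8]
grip_width: 0.049
```

{"method": "step_arm", "body": {"plan": [{"grip": 0.2, "slide": [0, 0, 0.0006], "spin": 0}, {"grip": 0.2, "slide": [0, 0, 0], "spin": 0}, {"grip": 0.2, "slide": [0, 0, 0], "spin": 0}]}}

```text
time_s: 18.77
ee_pos: [0.5303, -0.096, 0.0771]
eef_rot: [-1.571, 0.0, -1.814]
force: [-0.3, 0.2, -2.6]
grip_width: 0.0492
```

{"method": "step_arm", "body": {"plan": [{"grip": 0.2, "slide": [0, 0, 0.0006], "spin": 0}, {"grip": 0.2, "slide": [0, 0, 0], "spin": 0}, {"grip": 0.2, "slide": [0, 0, 0], "spin": 0}]}}

```text
time_s: 19.02
ee_pos: [0.5309, -0.0961, 0.0771]
eef_rot: [-1.571, 0.0, -1.814]
force: [-0.4, 0.9, -2.1]
grip_width: 0.0491
```

{"method": "step_arm", "body": {"plan": [{"grip": 0.2, "slide": [0, 0, 0.0006], "spin": 0}, {"grip": 0.2, "slide": [0, 0, 0], "spin": 0}, {"grip": 0.2, "slide": [0, 0, 0], "spin": 0}]}}

```text
time_s: 19.27
ee_pos: [0.5315, -0.0963, 0.0771]
eef_rot: [-1.571, 0.0, -1.814]
force: [-0.5, -1.5, -1.6]
grip_width: 0.049
```

{"method": "step_arm", "body": {"plan": [{"grip": 0.2, "slide": [0, 0, 0.0006], "spin": 0}, {"grip": 0.2, "slide": [0, 0, 0], "spin": 0}, {"grip": 0.2, "slide": [0, 0, 0], "spin": 0}]}}

```text
time_s: 19.52
ee_pos: [0.532, -0.0964, 0.0771]
eef_rot: [-1.571, 0.0, -1.814]
force: [0.0, 1.1, -1.6]
grip_width: 0.049
```

{"method": "step_arm", "body": {"plan": [{"grip": 0.2, "slide": [0, 0, 0.0005], "spin": 0}, {"grip": 0.2, "slide": [0, 0, 0], "spin": 0}, {"grip": 0.2, "slide": [0, 0, 0], "spin": 0}]}}

```text
time_s: 19.77
ee_pos: [0.5324, -0.0965, 0.0771]
eef_rot: [-1.571, 0.0, -1.814]
force: [-1.6, 0.5, -3.4]
grip_width: 0.0489
```

```bash
python3 - <<'E'
from h import *
for i in range(3):
  go([.5289,-.0955,.0775],-1.8134); s=grab('side',f'side13_{i}.png')
cv2.imwrite('pics/c13.png',cv2.resize(s[205:265,325:385],None,fx=9,fy=9,interpolation=cv2.INTER_NEAREST))
E
```

```text
t 19.77 pos [ 0.5324 -0.0965  0.0771] rot [-1.5711  0.     -1.8137] q [-0.25  0.42  1.68  0.    1.04  1.57] F [-1.6  0.5 -3.4] M [0.1  0.24 0.  ] w 0.0489
slide mm [-0.13 -0.42 -3.66] spin -0.02
t 19.82 pos [ 0.5324 -0.0965  0.0771] rot [-1.571   0.     -1.8137] q [-0.25  0.42  1.68  0.    1.04  1.57] F [-0.9  0.8 -1.8] M [ 0.12  0.26 -0.01] w 0.0487
slide mm [-0.13 -0.4  -3.69] spin -0.02
t 19.87 pos [ 0.5324 -0.0965  0.0771] rot [-1.571   0.     -1.8137] q [-0.25  0.42  1.68  0.    1.04  1.57] F [-2.   0.9 -2.5] M [ 0.13  0.18 -0.01] w 0.0492
slide mm [-0.11 -0.42 -3.67] spin -0.02
```

View pics/c13.png

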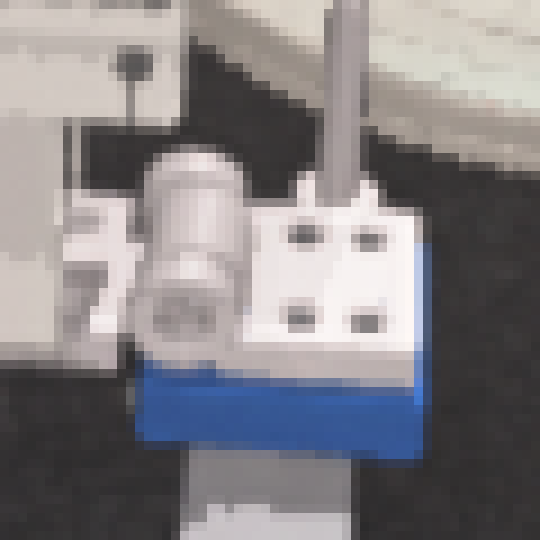

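{"method": "step_arm", "body": {"plan": [{"grip": 0.2, "slide": [0, 0, -0.002], "spin": 0}, {"grip": 0.2, "slide": [0, 0, 0], "spin": 0}, {"grip": 0.2, "slide": [0.0006, 0, 0], "spin": 0}, {"grip": 0.2, "slide": [0, 0, 0], "spin": 0}, {"grip": 0.2, "slide": [0, 0, 0], "spin": 0}]}}

```text
time_s: 20.33
ee_pos: [0.5305, -0.0967, 0.0772]
eef_rot: [-1.571, -0.0, -1.814]
force: [0.2, 0.4, -1.4]
grip_width: 0.0488
```

{"method": "step_arm", "body": {"plan": [{"grip": 0.2, "slide": [0.0006, 0, 0], "spin": 0}, {"grip": 0.2, "slide": [0, 0, 0], "spin": 0}, {"grip": 0.2, "slide": [0, 0, 0], "spin": 0}]}}

```text
time_s: 20.58
ee_pos: [0.5303, -0.0973, 0.0772]
eef_rot: [-1.571, 0.0, -1.814]
force: [-1.3, -0.0, -1.6]
grip_width: 0.0489
```

{"method": "step_arm", "body": {"plan": [{"grip": 0.2, "slide": [0.0005, 0, 0], "spin": 0}, {"grip": 0.2, "slide": [0, 0, 0], "spin": 0}, {"grip": 0.2, "slide": [0, 0, 0], "spin": 0}]}}

```text
time_s: 20.83
ee_pos: [0.5302, -0.0975, 0.0771]
eef_rot: [-1.571, 0.0, -1.814]
force: [0.2, 1.4, -1.5]
grip_width: 0.0491
```

{"method": "step_arm", "body": {"plan": [{"grip": 0.2, "slide": [0.0005, 0, 0], "spin": 0}, {"grip": 0.2, "slide": [0, 0, 0], "spin": 0}, {"grip": 0.2, "slide": [0, 0, 0], "spin": 0}]}}

```text
time_s: 21.08
ee_pos: [0.5301, -0.0976, 0.0772]
eef_rot: [-1.571, 0.001, -1.813]
force: [0.5, 6.7, -1.7]
grip_width: 0.0489
```

```bash
python3 - <<'E'
from h import *
for i in range(3):
  go([.5305,-.0960,.0773],-1.8134); cams.camera('side')
E
```

```text
t 21.08 pos [ 0.5301 -0.0976  0.0772] rot [-1.5710e+00  8.0000e-04 -1.8134e+00] q [-0.25  0.42  1.68  0.    1.04  1.56] F [ 0.5  6.7 -1.7] M [ 1.17 -0.05  0.14] w 0.0489
slide mm [-1.66 -0.14  0.01] spin -0.0
t 21.13 pos [ 0.5301 -0.0976  0.0771] rot [-1.5711e+00  8.0000e-04 -1.8134e+00] q [-0.25  0.42  1.68  0.    1.04  1.56] F [-0.3  6.5 -1.9] M [ 1.21 -0.02  0.16] w 0.0492
slide mm [-1.66 -0.19  0.05] spin 0.0
t 21.18 pos [ 0.5301 -0.0976  0.0771] rot [-1.5711e+00  8.0000e-04 -1.8133e+00] q [-0.25  0.42  1.68  0.    1.04  1.56] F [ 0.4  6.3 -1.1] M [ 1.2  -0.07  0.21] w 0.0489
slide mm [-1.67 -0.18  0.04] spin 0.0
```

{"method": "step_arm", "body": {"plan": [{"grip": 0.2, "slide": [-0.0012, 0, 0], "spin": 0}, {"grip": 0.2, "slide": [-0.0012, 0, 0], "spin": 0}, {"grip": 0.2, "slide": [0, 0, 0], "spin": 0}, {"grip": 0.2, "slide": [0, 0, 0], "spin": 0}]}}

```text
time_s: 21.57
ee_pos: [0.5306, -0.096, 0.0771]
eef_rot: [-1.571, -0.0, -1.814]
force: [0.5, -0.9, -2.6]
grip_width: 0.0491
```

{"method": "step_arm", "body": {"plan": [{"grip": 0.2, "slide": [-0.0006, 0, 0], "spin": 0}, {"grip": 0.2, "slide": [0, 0, 0], "spin": 0}, {"grip": 0.2, "slide": [0, 0, 0], "spin": 0}]}}

```text
time_s: 21.82
ee_pos: [0.5308, -0.0953, 0.0772]
eef_rot: [-1.571, -0.0, -1.814]
force: [-0.6, -0.7, -2.0]
grip_width: 0.0489
```

{"method": "step_arm", "body": {"plan": [{"grip": 0.2, "slide": [-0.0006, 0, 0], "spin": 0}, {"grip": 0.2, "slide": [0, 0, 0], "spin": 0}, {"grip": 0.2, "slide": [0, 0, 0], "spin": 0}]}}

```text
time_s: 22.07
ee_pos: [0.5309, -0.0947, 0.0772]
eef_rot: [-1.571, -0.0, -1.814]
force: [-0.3, -0.0, -2.4]
grip_width: 0.0488
```

{"method": "step_arm", "body": {"plan": [{"grip": 0.2, "slide": [-0.0005, 0, 0], "spin": 0}, {"grip": 0.2, "slide": [0, 0, 0], "spin": 0}, {"grip": 0.2, "slide": [0, 0, 0], "spin": 0}]}}

```text
time_s: 22.32
ee_pos: [0.531, -0.0945, 0.0772]
eef_rot: [-1.571, -0.0, -1.814]
force: [-0.5, -2.9, -2.4]
grip_width: 0.0487
```

```bash
python3 - <<'E'
from h import *
for i in range(2):
  go([.5305,-.0960,.0773],-1.8134); cams.camera('side')
E
```

```text
t 22.32 pos [ 0.531  -0.0945  0.0772] rot [-1.5707e+00 -4.0000e-04 -1.8139e+00] q [-0.24  0.42  1.68 -0.    1.04  1.57] F [-0.5 -2.9 -2.4] M [-0.61  0.17 -0.13] w 0.0487
slide mm [ 1.6  -0.13 -0.13] spin -0.03
t 22.37 pos [ 0.531  -0.0945  0.0772] rot [-1.5707e+00 -3.0000e-04 -1.8139e+00] q [-0.24  0.42  1.68 -0.    1.04  1.57] F [-0.5 -3.2 -1.3] M [-0.68  0.11 -0.12] w 0.0493
slide mm [ 1.61 -0.12 -0.14] spin -0.03
```

{"method": "step_arm", "body": {"plan": [{"grip": 0.2, "slide": [0.0008, 0, 0], "spin": 0}, {"grip": 0.2, "slide": [0.0008, -0.0001, 0], "spin": 0.4}, {"grip": 0.2, "slide": [0, 0, 0], "spin": 0}, {"grip": 0.2, "slide": [0, 0, 0], "spin": 0}, {"grip": 0.2, "slide": [0, 0, 0], "spin": 0}]}}

```text
time_s: 22.83
ee_pos: [0.5307, -0.0957, 0.0773]
eef_rot: [-1.571, 0.0, -1.821]
force: [-0.2, -0.4, -2.4]
grip_width: 0.0491
```

```bash
python3 - <<'E'
from h import *
for i in range(3):
  go([.5307,-.0957,.0773],-1.8204); s=grab('side',f'side14_{i}.png')
t=grab('top','top14.png')
cv2.imwrite('pics/c14.png',cv2.resize(s[205:265,325:385],None,fx=9,fy=9,interpolation=cv2.INTER_NEAREST))
cv2.imwrite('pics/s14.png',s)
o=get_obs();p=o['ee_pos'];a=np.radians(-14.3);x=np.array([np.cos(a),np.sin(a),0]);y=np.array([-x[1],x[0],0]);b=p+.038*x+[0,0,.0077]
print(b)
E
```

```text
t 22.83 pos [ 0.5307 -0.0957  0.0773] rot [-1.5708e+00  1.0000e-04 -1.8206e+00] q [-0.25  0.42  1.68  0.    1.04  1.57] F [-0.2 -0.4 -2.4] M [0.05 0.04 0.  ] w 0.0491
slide mm [ 0.03 -0.03  0.04] spin -0.01
t 22.88 pos [ 0.5307 -0.0957  0.0773] rot [-1.5708e+00  1.0000e-04 -1.8206e+00] q [-0.25  0.42  1.68  0.    1.04  1.57] F [ 0.2  0.1 -2.7] M [ 0.07  0.08 -0.04] w 0.0486
slide mm [ 0.04 -0.05  0.04] spin -0.01
t 22.93 pos [ 0.5306 -0.0957  0.0772] rot [-1.5709e+00  1.0000e-04 -1.8206e+00] q [-0.25  0.42  1.68  0.    1.04  1.57] F [ 0.4 -0.4 -2.5] M [ 0.02  0.07 -0.  ] w 0.0488
slide mm [ 0.01 -0.08  0.07] spin -0.01
[ 0.56747179 -0.10509883  0.08494164]
```

View pics/c14.png

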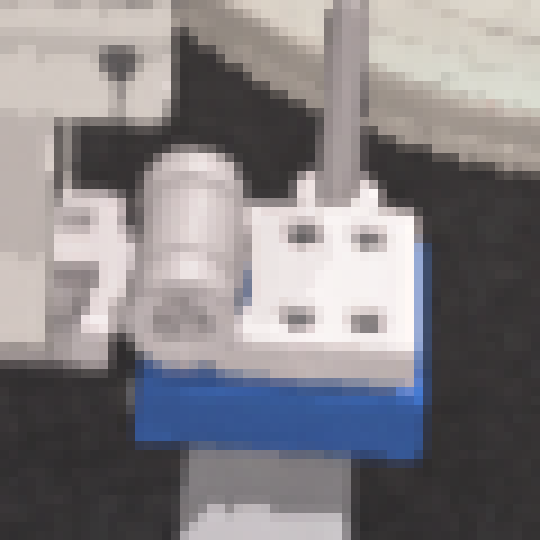

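View pics/s14.png

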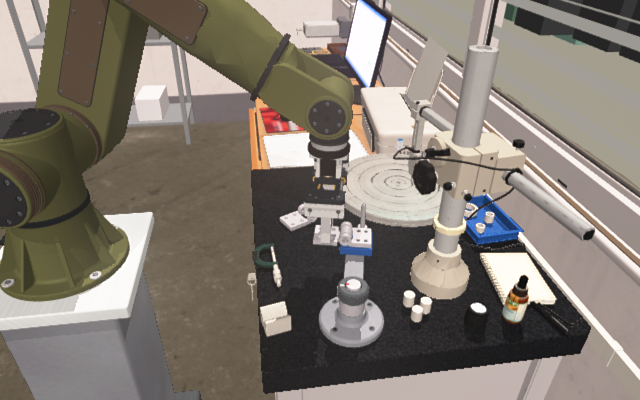

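```bash
python3 - <<'E'
from h import *
a=cv2.imread('pics/side6.png');b=cv2.imread('pics/side14_2.png')
for p in[(358.3,230.6),(365.5,231.1),(357.6,239.9),(365.2,240.3)]: print(hole(a,*p).round(2),hole(b,*p).round(2))
cv2.imwrite('pics/r14.png',cv2.resize(b[272:312,333:373],None,fx=12,fy=12,interpolation=cv2.INTER_NEAREST))
E
```

```text
[358.27 230.62] [358.25 230.46]
[365.48 231.08] [365.51 231.09]
[357.64 239.91] [357.55 239.84]
[365.2  240.28] [365.27 240.3 ]
```

View pics/r14.png

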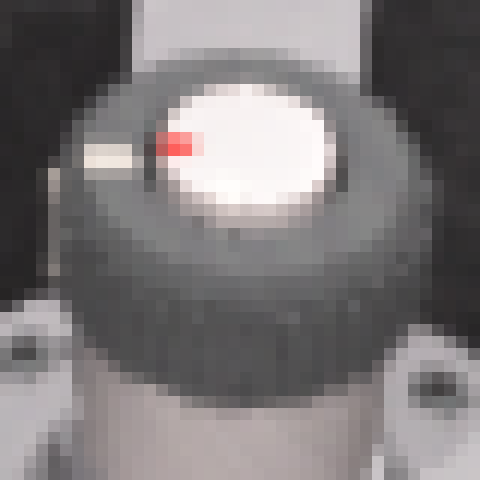

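The arm has not moved, the ring line is still at the red dot, and the leaf is held in line with no contact load. Handing in.

```bash
python3 - <<'E'
from h import *
print(hand_in()); go([.5307,-.0957,.0773],-1.8204)
E
```

```text
the job is handed in; nothing more can be done
None
the job is handed in; nothing more can be done
```

The lock ring is turned to its red mark, and the middle-knuckle leaf is held between the two jamb knuckles at 50 N grip. The job was handed in at about 23 s.

- **Lock ring:** I turned it about 66° clockwise. The white line sits at the red dot to within about 0.05 rad. The jamb holes stayed at the same pixels in the side view (within 0.2 px), so the swivel arm did not swing.
- **Leaf fit:** I lowered the leaf from above, then found the centre by light touches:
  - block top at about 3 N
  - fixed-leaf edge at about 2 N
  - both side knuckles at 6.7 N and about 3 N

  The side play came out at about 3.2 mm, against 3 mm expected. I set the leaf midway along the axis, 1.9 mm back from the edge and about 0.6 mm above the block. Only the leaf's own weight then showed in the wrist force.
- **Disagreement:** My first camera estimate of the hinge along x was off by about 1.7 mm, and I corrected it from the edge contact. The hinge yaw estimates ranged from about -13.5° to -15.7°. I set about -14.3°, so a few tenths of a degree remain uncertain.
- **Not checked:** The robot arm blocks the top camera at the final pose, so only the side view and the touches confirm the alignment. In the side view the three knuckles show one continuous outline.

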